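Lay out the bearing-change kit

ROBOT

A 7-joint arm with a two-finger parallel gripper is mounted at the origin on a cart in front of the work surface, level with it; the furniture and walls round the work are solid. World frame = base frame: x ahead of the robot, y to its left, z up, the work surface at z = 0. Lengths are in m, angles in rad, forces in N, time in s.
With the tool pointing down it reaches from about 0.4 to 0.85 m from the base axis. Payload 4.5 kg.
Tool frame: the origin (TCP) lies at the very end of the fingers, on their centre line; the grasp point (between the pads) lies 19 mm behind it (arm.pinch_z is the distance from the TCP to the grasp point, in m); y points along the fingers, z is the direction in which the jaws open and shut, and the axes are right-handed (so a half turn about y gives the same grasp; the last joint's range is limited). The gripper opens to 85 mm and grips with 20 to 120 N. Pads are 22 mm wide; open, the fingers measure 114 mm over their backs; the gripper's body (76 mm by 85 mm) begins 54 mm behind the grasp point. The pads swing forward as they close: fully open they stand 13 mm farther back than shut.
Start: joints at [1.373, 0.689, -0.195, 1.565, 0.157, 0.902, -0.215], TCP at [0.144, -0.608, 0.231] pointing down, gripper open.
Joint ranges: [-3.01, 3.01], [-0.46, 2.08], [-1.47, 1.51], [0.13, 2.56], [-1, 4.14], [0.04, 2.09], [-2.66, 2.66]. Speed limits (rad/s): [2.57, 2.57, 3.14, 3.14, 3.14, 3.14, 3.14].

INTERFACE

Orientations are given as a rotation vector (axis times angle).
In Python, from cell import arm, imaging, order gives the robot as it stands.
- The arm moves only by the tool servo_tool, never from a script. Its argument "increments" is a list of rows, each an object of numbers: "dx", "dy", "dz": the shift along the tool's x, y, z in mm; "rx", "ry", "rz": the turn, a rotation vector about the tool's x, y, z in rad; "hand": the closure, from 0 (fully open) to 1 (shut). A call has exactly 8 rows; each row is the pose to reach, as a shift and turn from the pose commanded when the call began, along the tool's axes at that moment; what a row does not reach only later rows make up. A row lasts 1/8 s, in which the tool goes at most 62.5 mm and 10.7 degrees, less where a joint would pass 70% of its speed; a pose out of reach is approached as far as the arm can. A call with a gripper value outside its range is refused whole. The fingers move at their own pace and stop on an object; "force" is the grip in N (left out, the last holds). Time passes only in rows, so rows that repeat a pose let the fingers close, or fill a call up. It gives the time, the measured TCP pose, the force and the opening at its end, in the units of the state.
- arm.get_state(): the state, without advancing time (a new reading comes with each control period).
- imaging.snapshot(name): name is "side" or "top" or "wrist"; returns a dict with "pixels" (400x640x3 uint8, red, green, blue), "depth" (400x640 float32, m along the optical axis (not along the pixel's ray), 0 where there is no reading), "mtx" (3x3 intrinsics, pixels), "D" ([k1, k2, p1, p2, k3] as OpenCV has them; the pictures are not rectified), "pose" (4x4, takes a point from camera to world coordinates). Camera axes: x right, y up, looking along -z (the intrinsics and any distortion apply to the point x, -y, -z); pixel columns grow to the right and rows downward; lengths in m; the calibration is good to about 2 mm. A picture is of the moment at which its call begins.
- order.finish_job(): hands the job in, once; it reports no verdict.
The state is a dict: "time_s": time; "q": joint angles; "dq": joint speeds; "tau": joint torques, N m; "ee_pos": TCP position; "tool_rot": TCP orientation; "ft_force": force on the tool from outside, world axes, zero at the start; "wrist_torque": the same for the moment, N m; "grip_width": finger opening in m.
Only numpy, scipy, OpenCV 4.12 (cv2) and the standard library are available. Lean on these libraries where they do the work, as an engineer would, in place of code of your own. Each camera call takes 0.05 s, during which the arm holds its last target.

TASK

Lay out the bearing-change kit in the grey kit tray, from what lies round it on the front of the bench: put the large bearing, the small bearing, the bolt that has its nut on, and the combination spanner (one ring end, one open end) each down flat between the locating pins of the wooden nest in the tray made for it, all the way onto the wood, then let go. The bolt without a nut and the bigger spanner with two open ends are not part of the kit: leave them lying where they are.

Things in the scene. Friction and masses are not known exactly. Their poses are not given: they have to be found in the camera images.
- large_bearing: Larger of the two ball bearings: a plain steel ring with dark seals, 52 mm outside diameter, 15 mm high, lying flat on the bench; origin at the centre of its underside, z up. About 0.1 to 0.2 kg. Grip across its outside.
- small_bearing: Smaller ball bearing, same look, 42 mm outside diameter, 12 mm high, lying flat; origin at the centre of its underside, z up.
- nut_bolt_mid (a point): Steel hexagon bolt with a nut threaded on near its free end: 68 mm long, 21 mm wide and high, lying flat; this point lies on its axis, in the middle of its length, 10 mm above the bench; y along its length. Grip across its middle.
- combo_spanner: Steel combination spanner, a ring at one end and an open jaw at the other, 214 mm long, heads 34 mm wide, 9 mm high; its shank is 15 mm wide and lies from 1 to 7 mm above what it rests on; origin at the underside, in the middle of its length, own y along its length. Grip across the shank near the middle.
- plain_bolt: Look-alike, to be left: steel hexagon bolt WITHOUT a nut, larger head, 64 mm long, 24 mm wide, 21 mm high, lying flat; origin under the middle of its length, y along it.
- open_spanner: Look-alike, to be left: bigger steel spanner with an open jaw at BOTH ends, 253 mm long, heads 51 mm wide, 11 mm high; origin at the underside, mid-length, y along it. (Left of the parts a bench grinder stands 0.35 m high, its drum reaching in to y = 0.23 m: pass over it. The bearings and bolts by the vice in the far left corner are not meant.)
- nest_large: Fixed nest for the large bearing: wooden plate 88 x 88 x 8 mm in the tray, with a dark outline ring 52 mm across and four tapered steel pins in a square, 52 mm apart along the nest's x and y. Fingers fit between the pins along x or y. Every nest: origin at the centre of the plate's underside, 2 mm above the bench; parts rest on the plate's top, 8 mm above the origin; z up.
- nest_small: Fixed nest for the small bearing: the same, but outline 42 mm across and pins 42 mm apart, too close for the large bearing. Every pin is 9 mm thick at the foot, stands 11.5 mm above the plate and tapers over its upper 7.5 mm. The three square nests stand side by side on the far side of the tray, in any order, with the tray's yaw.
- nest_bolt: Fixed nest for the bolt with nut: plate 88 x 88 x 8 mm with a bolt-shaped outline. The bolt lies centred along the nest's y, either way round, on its outline between two pairs of pins (x = +-20.5, y = +-24.5 mm); nothing stops it endways, so centre it. Fingers closing along the nest's x fit between the pairs.
- nest_spanner: Fixed nest for the combination spanner: plate 66 x 280 x 8 mm along the tray's near side. The spanner lies centred along the nest's y, either way round: a pin off each end (y = +-119 mm), a pair beside each head (x = +-28.5, y = +-88 mm), no pins between. The tray is 172 mm (x) by 288 mm (y), rim 13 mm above the bench, low bail handles at its y ends.
Not all that is in view belongs to the job. Leave any turquoise look-alike of the small_bearing alone.

How it is judged:
By the outcome, as a careful person would: the job done as asked, in the order asked, and still so for the second after the job is handed in, with the robot touching nothing.
It also fails if it takes over 99 s, if anything falls off the work surface, if the arm or the gripper's body presses on something with over 40 N, if the wrist force passes 120 N, or if a joint passes its speed limit or range.

## Working session

There is one attempt and no reset: what is moved stays moved. The work goes in short steps, Python scripts to look and compute and a tool call to move; the robot and the scene stay as the last step left them, time stands still between calls to the robot, and variables do not carry over. Pictures are saved under pics/ and viewed, and the job is handed in when it is done.

Besides the shell and the picture viewer there is one more tool, called after "Request:" by a JSON object that holds its "name" and its "arguments", one argument or row to a line. servo_tool: Moves the arm, as the interface text tells. Its arguments: {"type":"object","properties":{"increments":{"type":"array"},"force":{"type":"number"}},"required":["increments"]}

```bash
ls; mkdir -p pics; python3 - <<'E'
from cell import arm, imaging, order
import cv2,numpy as np
print(arm.get_state(), arm.pinch_z)
for n in ["top","side","wrist"]:
    s=imaging.snapshot(n)
    cv2.imwrite(f"pics/{n}0.png",s["pixels"][:,:,::-1])
    print(n,s["mtx"].tolist(),s["D"],np.round(s["pose"],4).tolist())
    np.savez(f"{n}0.npz",**s)
E
```

```text
pics
{'time_s': 0.0, 'q': array([ 1.37279413,  0.6899864 , -0.19454911,  1.56640622,  0.15730491,
        0.90247743, -0.21512037]), 'dq': array([-5.89288954e-04, -7.39361771e-04, -5.25953077e-04, -1.07547887e-04,
       -1.98635422e-03, -3.75891066e-04, -5.22345313e-05]), 'tau': array([ 1.64212746e-03, -5.39598227e+01, -1.26629859e+00, -1.58537722e+01,
        9.00987448e-03,  9.49709618e-03, -2.06101367e-05]), 'ee_pos': array([ 0.14339492, -0.6076336 ,  0.23046686]), 'tool_rot': array([-0.24479372,  2.1006174 , -2.0967033 ]), 'ft_force': array([-0.25470698, -0.31442539,  1.22045209]), 'wrist_torque': array([ 0.01236934,  0.0300073 , -0.00235707]), 'grip_width': 0.08496285541100941} 0.0187
top [[460.89859980659986, 0.0, 320.2589597405214], [0.0, 460.89859980659986, 194.64803740965405], [0.0, 0.0, 1.0]] [0.03758914 0.         0.         0.         0.        ] [[-0.0467, 0.9774, -0.2062, 0.3186], [-0.9989, -0.0455, 0.0102, -0.0559], [0.0006, 0.2064, 0.9785, 1.0784], [0.0, 0.0, 0.0, 1.0]]
side [[429.2332395318801, 0.0, 322.66187021561956], [0.0, 429.2332395318801, 200.83092658586304], [0.0, 0.0, 1.0]] [-0.02769754  0.          0.          0.          0.        ] [[0.9306, 0.2541, -0.2636, 0.288], [-0.3655, 0.6001, -0.7116, -0.7373], [-0.0226, 0.7585, 0.6513, 0.6517], [0.0, 0.0, 0.0, 1.0]]
wrist [[328.9420172676368, 0.0, 317.8779744795176], [0.0, 328.9420172676368, 200.0319518475586], [0.0, 0.0, 1.0]] [0.00994994 0.         0.         0.         0.        ] [[0.2293, 0.923, 0.3092, 0.2237], [-0.9734, 0.2179, 0.0715, -0.5885], [-0.0014, -0.3173, 0.9483, 0.3739], [0.0, 0.0, 0.0, 1.0]]
```

View pics/top0.png

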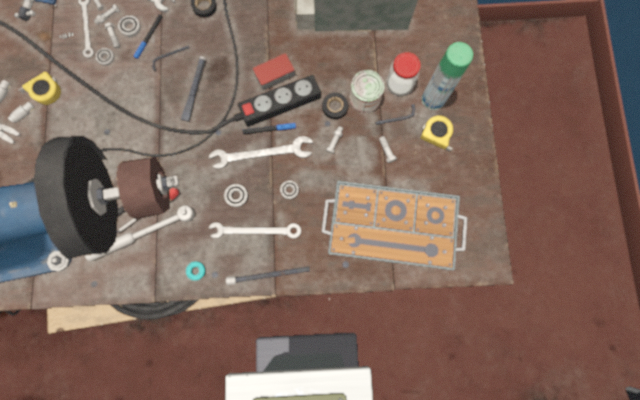

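View pics/side0.png

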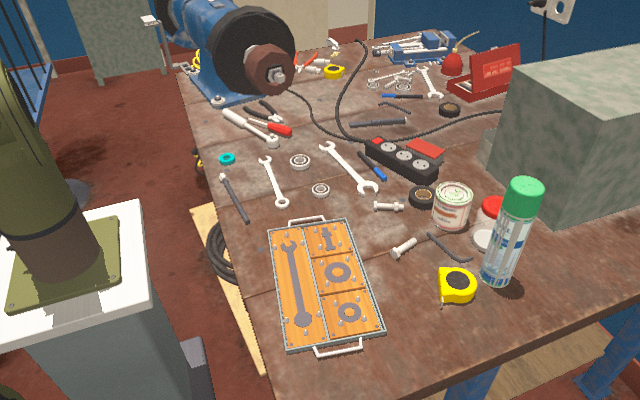

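View pics/wrist0.png

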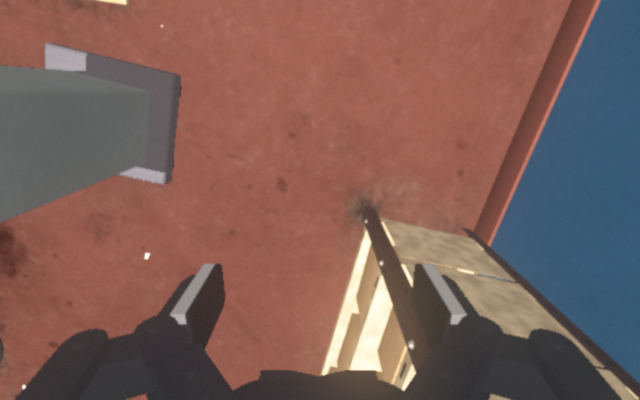

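The top view shows these candidates:
- **Bearings:** (235,195), (289,189), the turquoise ring at (195,270), a dark tape roll at (335,105), and far ones at (128,25) and (104,56).
- **Bolts:** (335,139) and (388,149).
- **Spanners:** (255,230), (260,152), and one under the grinder at (140,235).

I'll crop in on these and measure.

```bash
cat > h.py <<'E'
import numpy as np, cv2
from scipy.spatial.transform import Rotation as R
def ray(s,uv):
    uv=np.asarray(uv,float).reshape(-1,1,2)
    n=cv2.undistortPoints(uv,s["mtx"],s["D"]).reshape(-1,2)
    d=np.c_[n[:,0],-n[:,1],-np.ones(len(n))]@s["pose"][:3,:3].T
    return s["pose"][:3,3],d
def plane(s,uv,z):
    o,d=ray(s,uv); t=(z-o[2])/d[:,2]
    return o+d*t[:,None]
def load(n): return dict(np.load(n))
def proj(s,P):
    P=np.asarray(P,float).reshape(-1,3); c=(P-s["pose"][:3,3])@s["pose"][:3,:3]
    c=c*[1,-1,-1]
    return cv2.projectPoints(c,np.zeros(3),np.zeros(3),s["mtx"],s["D"])[0].reshape(-1,2)
E
python3 - <<'E'
from h import *
s=load("top0.npz"); im=s["pixels"][:,:,::-1]
cv2.imwrite("pics/cropA.png",cv2.resize(im[120:290,180:330],None,fx=5,fy=3.5*5/3.5,interpolation=2)[:600*2][::1][:, :750][:850])
a=cv2.resize(im[130:250,185:315],None,fx=5,fy=5,interpolation=cv2.INTER_CUBIC);cv2.imwrite("pics/cropA.png",a)
b=cv2.resize(im[120:275,315:475],None,fx=3.8,fy=3.8,interpolation=cv2.INTER_CUBIC);cv2.imwrite("pics/cropB.png",b)
s=load("side0.npz"); im=s["pixels"][:,:,::-1]
c=cv2.resize(im[130:270,210:430],None,fx=3.6,fy=3.6,interpolation=cv2.INTER_CUBIC);cv2.imwrite("pics/cropC.png",c)
E
```

```text
(no output)
```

View pics/cropA.png

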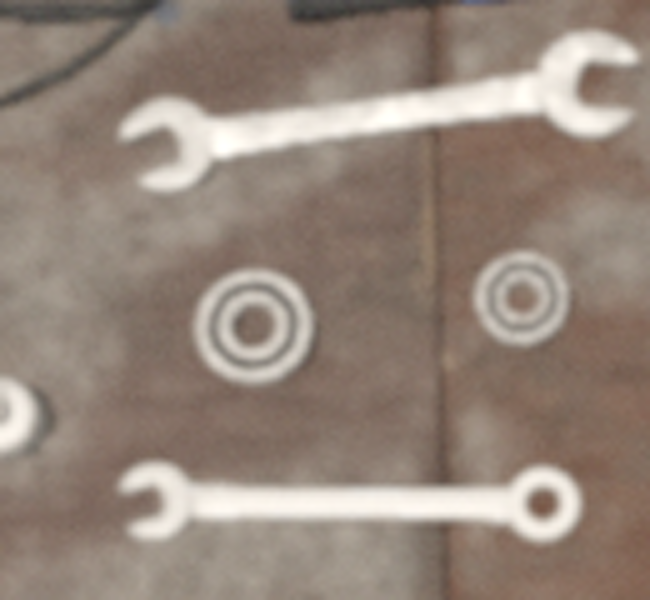

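View pics/cropB.png

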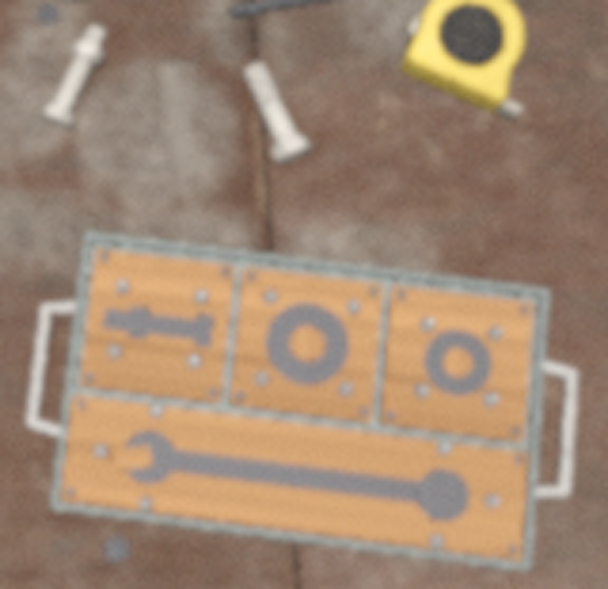

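View pics/cropC.png

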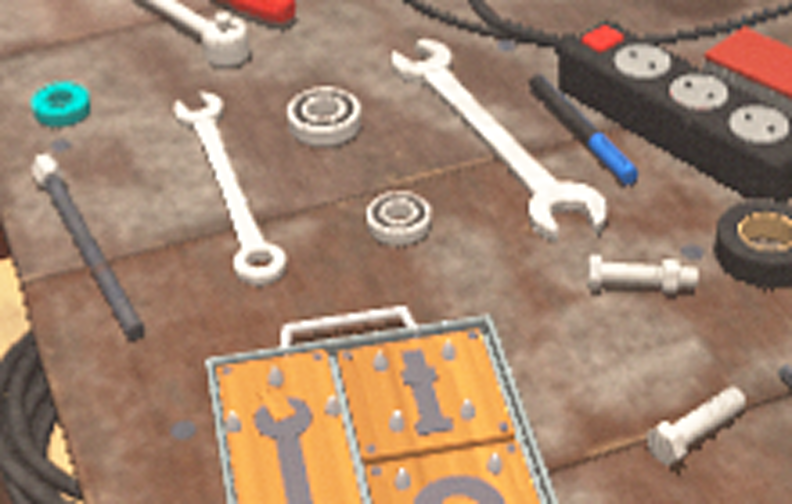

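The crops settle the choice. In the top view the large bearing is at (235,195), the small bearing at (289,189), the nut bolt at (335,139) with a collar near its end, and the combination spanner at (255,230). The plain bolt (388,149), the double-open spanner (260,152) and the turquoise ring (195,270) stay where they are. The nests, from left to right, are bolt, large and small, with the spanner nest along the near side.

```bash
cat > m.py <<'E'
from h import *
def blobs(s,roi,kind):
    u0,v0,u1,v1=roi; im=s["pixels"][v0:v1,u0:u1]
    im=cv2.resize(im,None,fx=4,fy=4,interpolation=cv2.INTER_CUBIC)
    hsv=cv2.cvtColor(im,cv2.COLOR_RGB2HSV)
    if kind=="metal": m=((hsv[...,2]>165)&(hsv[...,1]<60))
    if kind=="mark": m=((hsv[...,1]<95)&(hsv[...,2]<165))
    m=m.astype(np.uint8)
    cs,_=cv2.findContours(m,cv2.RETR_EXTERNAL,cv2.CHAIN_APPROX_NONE)
    c=max(cs,key=cv2.contourArea)
    M=cv2.moments(c); 
    f=lambda p:(np.asarray(p,float)+.5)/4-.5+[u0,v0]
    return f([M["m10"]/M["m00"],M["m01"]/M["m00"]]), f(c.reshape(-1,2)), cv2.contourArea(c)/16
E
python3 - <<'E'
from m import *
T=load("top0.npz");S=load("side0.npz")
def rep(name,s,roi,kind,z):
    c,cont,a=blobs(s,roi,kind)
    P=plane(s,cont,z)[:,:2].astype(np.float32)
    (cx,cy),(w,h),ang=cv2.minAreaRect(P)
    vx=cv2.fitLine(P,cv2.DIST_L2,0,.01,.01).ravel()
    H=cv2.moments(np.round(P*1e5).astype(np.int32).reshape(-1,1,2)); 
    ya=0.5*np.arctan2(2*H["mu11"],H["mu20"]-H["mu02"])
    print(name,"cen",plane(s,c,z)[0].round(4)[:2],"rect",np.round([cx,cy,w,h],4),"major axis deg",round(np.degrees(ya),1),"area",a)
for n,roi in dict(large=(215,177,255,215),small=(272,174,306,206),bolt=(322,122,347,156),combo=(203,216,308,245),plain=(374,132,402,166)).items():
    rep("T "+n,T,roi,"metal",dict(large=.0145,small=.0115,bolt=.01,combo=.006,plain=.01)[n])
for n,roi in dict(bolt=(340,193,378,222),large=(376,190,416,230),small=(420,196,452,232),spanner=(344,228,436,260)).items():
    rep("T nest "+n,T,roi,"mark",.010)
for n,roi in dict(large=(288,148,313,172),small=(310,180,332,198),combo=(256,152,291,210),bolt=(372,198,406,214)).items():
    rep("S "+n,S,roi,"metal",dict(large=.0145,small=.0115,bolt=.01,combo=.006)[n])
for n,roi in dict(bolt=(318,222,338,252),large=(322,256,354,288),small=(334,298,364,328),spanner=(278,230,316,334)).items():
    rep("S nest "+n,S,roi,"mark",.010)
# wood rect
for s,n,roi in((T,"T",(322,178,466,272)),(S,"S",(262,215,390,358))):
    hsv=cv2.cvtColor(s["pixels"],cv2.COLOR_RGB2HSV);m=((hsv[...,1]>110)&(hsv[...,0]>8)&(hsv[...,0]<25)&(hsv[...,2]>150)).astype(np.uint8)
    k=np.zeros_like(m);k[roi[1]:roi[3],roi[0]:roi[2]]=1;m&=k
    pts=np.argwhere(cv2.morphologyEx(m,cv2.MORPH_OPEN,np.ones((3,3))))[:,::-1]
    P=plane(s,pts,.010)[:,:2].astype(np.float32);print(n,"wood",cv2.minAreaRect(P))
E
```

```text
T large cen [0.552  0.1334] rect [0.5518 0.1335 0.0552 0.0545] major axis deg 50.8 area 414.0
T small cen [0.5606 0.0069] rect [0.5605 0.0065 0.0439 0.0444] major axis deg -28.4 area 266.40625
T bolt cen [ 0.6801 -0.1073] rect [ 0.6816 -0.1076  0.0194  0.0687] major axis deg -27.0 area 149.09375
T combo cen [0.4665 0.0879] rect [0.4666 0.0902 0.2163 0.0399] major axis deg 87.0 area 826.3125
T plain cen [ 0.6486 -0.2333] rect [ 0.6517 -0.2342  0.0641  0.0229] major axis deg 19.2 area 152.71875
T nest bolt cen [ 0.5147 -0.1516] rect [ 0.515  -0.1505  0.0653  0.0179] major axis deg 80.5 area 127.0
T nest large cen [ 0.4983 -0.2417] rect [ 0.4986 -0.2415  0.0485  0.0474] major axis deg 75.6 area 321.40625
T nest small cen [ 0.4824 -0.3332] rect [ 0.4824 -0.3331  0.0379  0.038 ] major axis deg 66.4 area 206.28125
T nest spanner cen [ 0.4161 -0.2364] rect [ 0.4178 -0.2273  0.2016  0.0293] major axis deg 79.9 area 461.25
S large cen [0.5487 0.1284] rect [0.5488 0.1271 0.0699 0.0528] major axis deg 73.2 area 227.46875
S small cen [0.5581 0.0019] rect [0.5568 0.0032 0.0496 0.0428] major axis 
[... 182 characters left out ...]
71 ] major axis deg -28.3 area 168.90625
S nest bolt cen [ 0.5123 -0.1537] rect [ 0.5125 -0.1513  0.0663  0.0196] major axis deg 79.9 area 132.625
S nest large cen [ 0.4967 -0.2431] rect [ 0.4969 -0.2425  0.0485  0.0493] major axis deg -18.3 area 388.28125
S nest small cen [ 0.4808 -0.3345] rect [ 0.4808 -0.3345  0.0394  0.0396] major axis deg -34.8 area 328.59375
S nest spanner cen [ 0.4116 -0.2517] rect [ 0.4155 -0.2297  0.2082  0.0312] major axis deg 80.0 area 644.0
T wood ((0.4626913368701935, -0.23503561317920685), (0.2748105823993683, 0.15319553017616272), 80.17765808105469)
S wood ((0.4611552655696869, -0.23618604242801666), (0.2794674038887024, 0.1586802452802658), 80.09065246582031)
```

```bash
cat > go.py <<'E'
import sys
from h import *
from cell import arm
def cur():
    st=arm.get_state(); return st,st["ee_pos"],R.from_rotvec(st["tool_rot"])
def tgt(yaw):  # tool y down, z at yaw deg
    a=np.radians(yaw); z=np.array([np.cos(a),np.sin(a),0]); y=np.array([0,0,-1.]); x=np.cross(y,z)
    return R.from_matrix(np.c_[x,y,z])
def show(*ts):
    st,p,r=cur(); M=r.as_matrix()
    z=M[:,2];print("t",round(st["time_s"],2),"p",p.round(4),"yaw_z",round(np.degrees(np.arctan2(z[1],z[0])),2),"tilt",M[2].round(4),"q",st["q"].round(2),"F",st["ft_force"].round(1),"w",round(st["grip_width"],4))
    for x,y,zz,yaw in ts:
        d=r.inv().apply(np.array([x,y,zz])-p)*1000; rv=(r.inv()*tgt(yaw)).as_rotvec()
        print((x,y,zz,yaw),"d",d.round(1),"r",rv.round(3))
if __name__=="__main__":
    show(*[tuple(map(float,a.split(","))) for a in sys.argv[1:]])
E
python3 go.py 0.5505,0.131,0.15,-10 0.5505,0.131,0.15,80 0.5505,0.131,0.15,170
```

```text
t 0.15 p [ 0.1434 -0.6078  0.2307] yaw_z -76.72 tilt [ 1.0e-04 -1.0e+00 -1.4e-03] q [ 1.37  0.69 -0.19  1.57  0.16  0.9  -0.22] F [ 0.1 -1.1  0.7] w 0.0856
(0.5505, 0.131, 0.15, -10.0) d [-565.9   81.5 -625.4] r [ 1.000e-03 -1.164e+00 -1.000e-03]
(0.5505, 0.131, 0.15, 80.0) d [-565.9   81.5 -625.4] r [ 1.000e-03 -2.735e+00 -2.000e-03]
(0.5505, 0.131, 0.15, 170.0) d [-565.9   81.5 -625.4] r [1.000e-03 1.977e+00 1.000e-03]
```

```bash
python3 go.py 0.45,-0.24,0.25,-10
```

```text
t 0.15 p [ 0.1434 -0.6078  0.2307] yaw_z -76.72 tilt [ 1.0e-04 -1.0e+00 -1.4e-03] q [ 1.37  0.69 -0.19  1.57  0.16  0.9  -0.22] F [ 0.1 -1.1  0.7] w 0.0856
(0.45, -0.24, 0.25, -10.0) d [-382.9  -19.  -287.6] r [ 1.000e-03 -1.164e+00 -1.000e-03]
```

Request:
{"name": "servo_tool", "arguments": {
  "increments": [
    {"dx": -48,"dy": -2,"dz": -36,"ry": -0.146},
    {"dx": -96,"dy": -5,"dz": -72,"ry": -0.29},
    {"dx": -144,"dy": -7,"dz": -108,"ry": -0.437},
    {"dx": -192,"dy": -10,"dz": -144,"ry": -0.58},
    {"dx": -240,"dy": -12,"dz": -180,"ry": -0.73},
    {"dx": -290,"dy": -15,"dz": -216,"ry": -0.87},
    {"dx": -338,"dy": -17,"dz": -252,"ry": -1.02},
    {"dx": -383,"dy": -19,"dz": -288,"ry": -1.164}
  ],
  "force": 40
}}

```text
validation failed for argument at $.in...
```

```bash
python3 - <<'E'
from cell import imaging
import cv2,numpy as np
s=imaging.snapshot("wrist");cv2.imwrite("pics/w1.png",s["pixels"][:,:,::-1]);np.savez("w1.npz",**s)
E
python3 go.py 0.5505,0.1315,0.12,-10
```

```text
t 0.2 p [ 0.1435 -0.6079  0.2308] yaw_z -76.72 tilt [ 1.0e-04 -1.0e+00 -1.1e-03] q [ 1.37  0.69 -0.19  1.57  0.16  0.9  -0.22] F [ 0.2 -0.2 -0.4] w 0.0856
(0.5505, 0.1315, 0.12, -10.0) d [-566.   111.4 -626. ] r [ 1.000e-03 -1.164e+00 -1.000e-03]
```

View pics/w1.png

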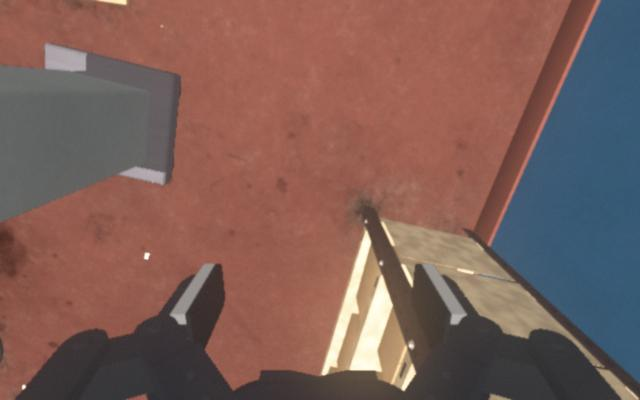

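The move was rejected at validation and the arm hasn't moved. I'll resend it with every field filled in.

Request:
{"name": "servo_tool", "arguments": {
  "increments": [
    {"dx": -48,"dy": -2,"dz": -36,"rx": 0,"ry": -0.146,"rz": 0,"hand": 0},
    {"dx": -96,"dy": -5,"dz": -72,"rx": 0,"ry": -0.29,"rz": 0,"hand": 0},
    {"dx": -144,"dy": -7,"dz": -108,"rx": 0,"ry": -0.437,"rz": 0,"hand": 0},
    {"dx": -192,"dy": -10,"dz": -144,"rx": 0,"ry": -0.58,"rz": 0,"hand": 0},
    {"dx": -240,"dy": -12,"dz": -180,"rx": 0,"ry": -0.73,"rz": 0,"hand": 0},
    {"dx": -290,"dy": -15,"dz": -216,"rx": 0,"ry": -0.87,"rz": 0,"hand": 0},
    {"dx": -338,"dy": -17,"dz": -252,"rx": 0,"ry": -1.02,"rz": 0,"hand": 0},
    {"dx": -383,"dy": -19,"dz": -288,"rx": 0,"ry": -1.164,"rz": 0,"hand": 0}
  ],
  "force": 40
}}

```text
time_s: 1.2
ee_pos: [0.4514, -0.2385, 0.2505]
tool_rot: [-1.124, 1.333, -1.334]
ft_force: [0.4, -1.0, 0.4]
grip_width: 0.0853
```

```bash
python3 - <<'E'
from cell import imaging
import cv2,numpy as np
s=imaging.snapshot("wrist");cv2.imwrite("pics/w1.png",s["pixels"][:,:,::-1]);np.savez("w1.npz",**s)
E
python3 go.py 0.5505,0.1315,0.08,-10 0.5505,0.1315,0.15,-10
```

```text
t 1.25 p [ 0.4579 -0.2296  0.2516] yaw_z -8.82 tilt [-0.0071 -0.9999  0.0074] q [ 0.71  0.55 -0.53  1.87  0.36  0.81 -0.15] F [5.2 5.5 1.8] w 0.0855
(0.5505, 0.1315, 0.08, -10.0) d [-369.8  174.5   34.9] r [-0.007  0.021 -0.007]
(0.5505, 0.1315, 0.15, -10.0) d [-370.3  104.5   35.4] r [-0.007  0.021 -0.007]
```

View pics/w1.png

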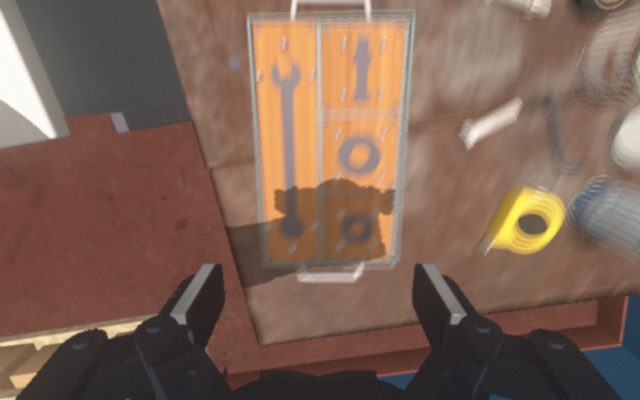

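Request:
{"name": "servo_tool", "arguments": {
  "increments": [
    {"dx": -55,"dy": 20,"dz": 5,"rx": 0,"ry": 0,"rz": 0,"hand": 0},
    {"dx": -115,"dy": 50,"dz": 10,"rx": 0,"ry": 0,"rz": 0,"hand": 0},
    {"dx": -175,"dy": 80,"dz": 15,"rx": 0,"ry": 0,"rz": 0,"hand": 0},
    {"dx": -235,"dy": 105,"dz": 20,"rx": 0,"ry": 0,"rz": 0,"hand": 0},
    {"dx": -295,"dy": 125,"dz": 26,"rx": 0,"ry": 0,"rz": 0,"hand": 0},
    {"dx": -345,"dy": 140,"dz": 31,"rx": 0,"ry": 0,"rz": 0,"hand": 0},
    {"dx": -384,"dy": 150,"dz": 34.5,"rx": 0,"ry": 0,"rz": 0,"hand": 0},
    {"dx": -384,"dy": 150,"dz": 34.5,"rx": 0,"ry": 0,"rz": 0,"hand": 0}
  ]
}}

```text
time_s: 2.25
ee_pos: [0.551, 0.1375, 0.0995]
tool_rot: [-1.122, 1.334, -1.329]
ft_force: [0.3, -1.0, 0.4]
grip_width: 0.0853
```

```bash
cat > snap.py <<'E'
import sys
from cell import imaging
import cv2,numpy as np
n,f=sys.argv[1:3]
s=imaging.snapshot(n);cv2.imwrite(f"pics/{f}.png",s["pixels"][:,:,::-1]);np.savez(f"{f}.npz",**s)
E
python3 snap.py wrist w2
python3 go.py 0.551,0.133,0.001,-10
```

```text
t 2.3 p [0.5507 0.1338 0.0997] yaw_z -9.86 tilt [-4.e-04 -1.e+00 -8.e-04] q [-0.13  0.82 -0.32  1.85  0.45  0.55 -0.92] F [ 1.  -1.3  0.2] w 0.0852
(0.551, 0.133, 0.001, -10.0) d [ 0.8 98.7  0.5] r [ 0.001  0.002 -0.   ]
```

View pics/w2.png

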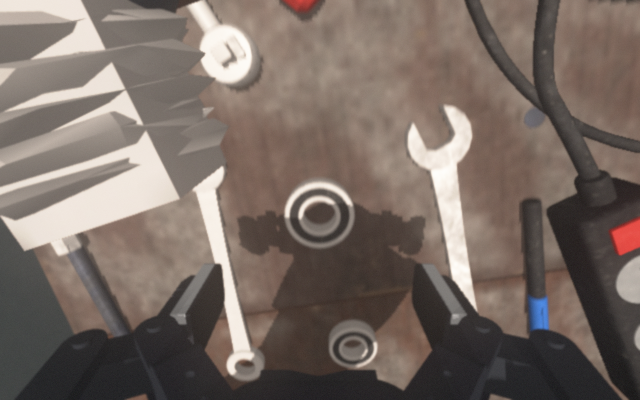

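The wrist view shows the large bearing between the fingers at about (320,213), the small one at (353,345), the combo spanner on the left and the double-open spanner on the right. I'll check the position from it.

```bash
python3 - <<'E'
from m import *
W=load("w2.npz")
im=W["pixels"][170:260,270:370];g=cv2.cvtColor(im,cv2.COLOR_RGB2GRAY)
for n,roi,z in(("large",(280,175,360,252),.015),("small",(322,315,385,370),.012)):
    c,cont,a=blobs(W,roi,"metal")
    P=plane(W,cont,z)[:,:2].astype(np.float32);print(n,c,a,cv2.minEnclosingCircle(P),cv2.fitEllipse(P))
E
```

```text
large [315.20643252 193.18719976] 602.8125 ((0.5514957904815674, 0.1364559531211853), 0.02555719017982483) ((0.5515919923782349, 0.13256624341011047), (0.04824177920818329, 0.0486614927649498), 70.50784301757812)
small [369.74637821 355.68935388] 121.15625 ((0.5699419379234314, -0.004074391443282366), 0.015962811186909676) ((0.5702941417694092, -0.004290570504963398), (0.013614476658403873, 0.028040440753102303), 141.6772918701172)
```

Request:
{"name": "servo_tool", "arguments": {
  "increments": [
    {"dx": -1,"dy": 30,"dz": 0,"rx": 0,"ry": 0,"rz": 0,"hand": 0},
    {"dx": -1,"dy": 60,"dz": 0,"rx": 0,"ry": 0,"rz": 0,"hand": 0},
    {"dx": -1,"dy": 85,"dz": 0,"rx": 0,"ry": 0,"rz": 0,"hand": 0},
    {"dx": -1,"dy": 98,"dz": 0,"rx": 0,"ry": 0,"rz": 0,"hand": 0},
    {"dx": -1,"dy": 98,"dz": 0,"rx": 0,"ry": 0,"rz": 0,"hand": 0.2},
    {"dx": -1,"dy": 98,"dz": 0,"rx": 0,"ry": 0,"rz": 0,"hand": 1},
    {"dx": -1,"dy": 98,"dz": 0,"rx": 0,"ry": 0,"rz": 0,"hand": 1},
    {"dx": -1,"dy": 98,"dz": 0,"rx": 0,"ry": 0,"rz": 0,"hand": 1}
  ],
  "force": 40
}}

```text
time_s: 3.3
ee_pos: [0.5519, 0.1329, 0.0037]
tool_rot: [-1.12, 1.336, -1.338]
ft_force: [-0.5, -0.2, 6.0]
grip_width: 0.0485
```

```bash
python3 go.py 0.551,0.133,0.12,-10
```

```text
t 3.3 p [0.5519 0.1329 0.0037] yaw_z -10.05 tilt [-2.0e-04 -1.0e+00  1.7e-03] q [-0.19  0.97 -0.21  1.87  0.52  0.35 -0.99] F [-0.5 -0.2  6. ] w 0.0485
(0.551, 0.133, 0.12, -10.0) d [   0.  -116.3   -0.7] r [-0.002 -0.001 -0.   ]
```

Request:
{"name": "servo_tool", "arguments": {
  "increments": [
    {"dx": -1,"dy": 0,"dz": 0,"rx": 0,"ry": 0,"rz": 0,"hand": 1},
    {"dx": -1,"dy": 0,"dz": 0,"rx": 0,"ry": 0,"rz": 0,"hand": 1},
    {"dx": -1,"dy": -10,"dz": 0,"rx": 0,"ry": 0,"rz": 0,"hand": 1},
    {"dx": -1,"dy": -30,"dz": 0,"rx": 0,"ry": 0,"rz": 0,"hand": 1},
    {"dx": -1,"dy": -60,"dz": 0,"rx": 0,"ry": 0,"rz": 0,"hand": 1},
    {"dx": -1,"dy": -80,"dz": 0,"rx": 0,"ry": 0,"rz": 0,"hand": 1},
    {"dx": -1,"dy": -90,"dz": 0,"rx": 0,"ry": 0,"rz": 0,"hand": 1},
    {"dx": -1,"dy": -90,"dz": 0,"rx": 0,"ry": 0,"rz": 0,"hand": 1}
  ]
}}

```text
time_s: 4.3
ee_pos: [0.5518, 0.1343, 0.093]
tool_rot: [-1.12, 1.336, -1.337]
ft_force: [-1.1, -0.0, -1.3]
grip_width: 0.0487
```

```bash
python3 snap.py wrist w3; python3 go.py 0.4975,-0.2424,0.10,-10
```

```text
t 4.35 p [0.5513 0.134  0.0922] yaw_z -10.03 tilt [ 0. -1. -0.] q [-0.14  0.83 -0.31  1.85  0.46  0.54 -0.93] F [ 0.3  0.2 -1.5] w 0.0486
(0.4975, -0.2424, 0.1, -10.0) d [380.   -7.8  12.6] r [ 0.    -0.001  0.   ]
```

View pics/w3.png

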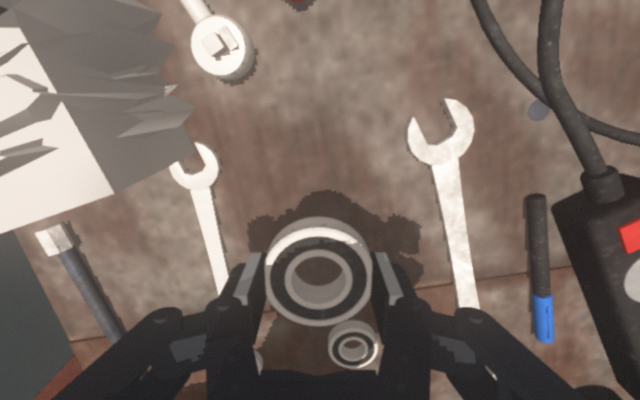

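The bearing is held and lifted. Its top ring spans about (265–372, 217–327). Next I'll get its offset in the hand.

```bash
python3 - <<'E'
from m import *
W=load("w3.npz")
# dark seal ring (outer edge) & bore: points read from image
print(W["depth"][225:325:12,318].round(3), W["pose"][:3,3])
o,d=ray(W,[(318,245),(318,325)]);dep=[W["depth"][245,318],W["depth"][325,318]]
for i in range(2):print(o+d[i]*dep[i])
z=.1045
for p in [(265,272),(372,272),(318.5,217),(318.5,327),(318.5,272)]: print(p,plane(W,p,z)[0].round(4))
E
```

```text
[0.146 0.145 0.148 0.264 0.268 0.272 0.16  0.156 0.159] [0.56656494 0.21525318 0.23632029]
[0.55544765 0.15118093 0.10447975]
[0.54808135 0.10964318 0.10507929]
(265, 272) [0.5293 0.1421 0.1045]
(372, 272) [0.5773 0.1335 0.1045]
(318.5, 217) [0.558  0.1642 0.1045]
(318.5, 327) [0.548  0.108  0.1045]
(318.5, 272) [0.5533 0.1378 0.1045]
```

Request:
{"name": "servo_tool", "arguments": {
  "increments": [
    {"dx": 40,"dy": -8,"dz": 1,"rx": 0,"ry": 0,"rz": 0,"hand": 1},
    {"dx": 100,"dy": -8,"dz": 3,"rx": 0,"ry": 0,"rz": 0,"hand": 1},
    {"dx": 160,"dy": -8,"dz": 5,"rx": 0,"ry": 0,"rz": 0,"hand": 1},
    {"dx": 220,"dy": -8,"dz": 7,"rx": 0,"ry": 0,"rz": 0,"hand": 1},
    {"dx": 280,"dy": -8,"dz": 9,"rx": 0,"ry": 0,"rz": 0,"hand": 1},
    {"dx": 335,"dy": -8,"dz": 11,"rx": 0,"ry": 0,"rz": 0,"hand": 1},
    {"dx": 370,"dy": -8,"dz": 12.5,"rx": 0,"ry": 0,"rz": 0,"hand": 1},
    {"dx": 380,"dy": -8,"dz": 12.5,"rx": 0,"ry": 0,"rz": 0,"hand": 1}
  ]
}}

```text
time_s: 5.35
ee_pos: [0.4958, -0.2454, 0.0991]
tool_rot: [-1.121, 1.342, -1.34]
ft_force: [-0.1, 1.3, -0.5]
grip_width: 0.0485
```

Request:
{"name": "servo_tool", "arguments": {
  "increments": [
    {"dx": 0,"dy": 0,"dz": 0,"rx": 0,"ry": 0,"rz": 0,"hand": 1},
    {"dx": 0,"dy": 10,"dz": 0,"rx": 0,"ry": 0,"rz": 0,"hand": 1},
    {"dx": 0,"dy": 30,"dz": 0,"rx": 0,"ry": 0,"rz": 0,"hand": 1},
    {"dx": 0,"dy": 45,"dz": 0,"rx": 0,"ry": 0,"rz": 0,"hand": 1},
    {"dx": 0,"dy": 55,"dz": 0,"rx": 0,"ry": 0,"rz": 0,"hand": 1},
    {"dx": 0,"dy": 55,"dz": 0,"rx": 0,"ry": 0,"rz": 0,"hand": 1},
    {"dx": 0,"dy": 55,"dz": 0,"rx": 0,"ry": 0,"rz": 0,"hand": 1},
    {"dx": 0,"dy": 55,"dz": 0,"rx": 0,"ry": 0,"rz": 0,"hand": 1}
  ]
}}

```text
time_s: 6.35
ee_pos: [0.4979, -0.2425, 0.0458]
tool_rot: [-1.121, 1.336, -1.338]
ft_force: [0.3, -0.1, -0.7]
grip_width: 0.0483
```

```bash
python3 snap.py wrist w4; python3 snap.py side s4;  python3 go.py 0.4975,-0.2424,0.0125,-10; python3 -c "
import cv2
i=cv2.imread('pics/s4.png')[190:370,230:420];cv2.imwrite('pics/s4c.png',cv2.resize(i,None,fx=3,fy=3))"
```

```text
t 6.45 p [ 0.4978 -0.2425  0.0458] yaw_z -10.04 tilt [ 2.e-04 -1.e+00  1.e-03] q [ 0.56  0.9  -0.33  1.9   0.64  0.44 -0.41] F [ 0.9  0.2 -0.4] w 0.0488
(0.4975, -0.2424, 0.0125, -10.0) d [-0.1 33.3 -0.3] r [-0.001 -0.001  0.   ]
```

View pics/w4.png

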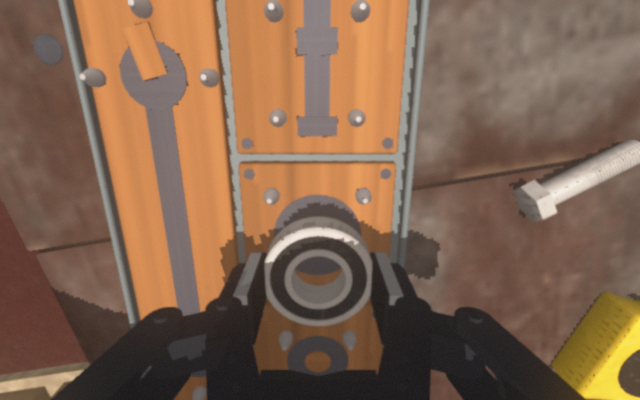

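View pics/s4c.png

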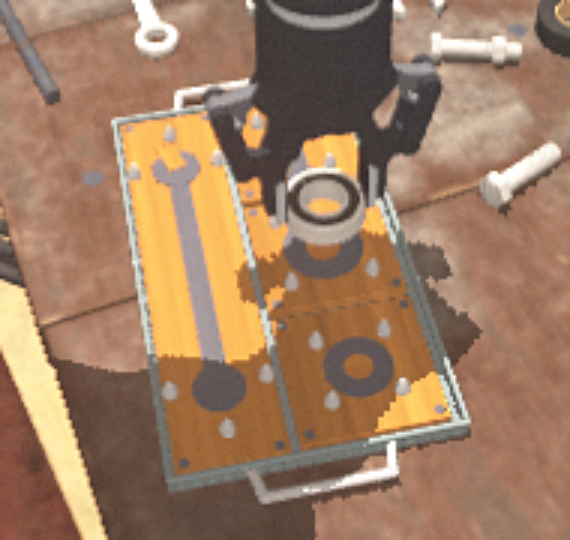

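The bearing hangs centred over its ring. The pins at (271,196) and (363,196) straddle it. I'll lower it.

Request:
{"name": "servo_tool", "arguments": {
  "increments": [
    {"dx": 0,"dy": 12,"dz": 0,"rx": 0,"ry": 0,"rz": 0,"hand": 1},
    {"dx": 0,"dy": 22,"dz": 0,"rx": 0,"ry": 0,"rz": 0,"hand": 1},
    {"dx": 0,"dy": 28,"dz": 0,"rx": 0,"ry": 0,"rz": 0,"hand": 1},
    {"dx": 0,"dy": 31,"dz": 0,"rx": 0,"ry": 0,"rz": 0,"hand": 1},
    {"dx": 0,"dy": 33,"dz": 0,"rx": 0,"ry": 0,"rz": 0,"hand": 1},
    {"dx": 0,"dy": 33.5,"dz": 0,"rx": 0,"ry": 0,"rz": 0,"hand": 1},
    {"dx": 0,"dy": 33.5,"dz": 0,"rx": 0,"ry": 0,"rz": 0,"hand": 1},
    {"dx": 0,"dy": 33.5,"dz": 0,"rx": 0,"ry": 0,"rz": 0,"hand": 1}
  ]
}}

```text
time_s: 7.45
ee_pos: [0.4972, -0.2421, 0.0136]
tool_rot: [-1.122, 1.336, -1.337]
ft_force: [-4.2, 2.9, 16.4]
grip_width: 0.0491
```

```bash
python3 go.py
```

```text
t 7.45 p [ 0.4972 -0.2421  0.0136] yaw_z -10.01 tilt [ 9.e-04 -1.e+00  1.e-04] q [ 0.54  0.95 -0.28  1.91  0.67  0.37 -0.44] F [-4.2  2.9 16.4] w 0.0491
```

Request:
{"name": "servo_tool", "arguments": {
  "increments": [
    {"dx": 0,"dy": -1,"dz": 0,"rx": 0,"ry": 0,"rz": 0,"hand": 0.25},
    {"dx": 0,"dy": -1,"dz": 0,"rx": 0,"ry": 0,"rz": 0,"hand": 0.25},
    {"dx": 0,"dy": -1,"dz": 0,"rx": 0,"ry": 0,"rz": 0,"hand": 0.25},
    {"dx": 0,"dy": -5,"dz": 0,"rx": 0,"ry": 0,"rz": 0,"hand": 0.25},
    {"dx": 0,"dy": -25,"dz": 0,"rx": 0,"ry": 0,"rz": 0,"hand": 0.25},
    {"dx": 0,"dy": -55,"dz": 0,"rx": 0,"ry": 0,"rz": 0,"hand": 0.2},
    {"dx": 0,"dy": -85,"dz": 0,"rx": 0,"ry": 0,"rz": 0,"hand": 0.2},
    {"dx": 0,"dy": -95,"dz": 0,"rx": 0,"ry": 0,"rz": 0,"hand": 0.2}
  ]
}}

```text
time_s: 8.45
ee_pos: [0.4985, -0.2426, 0.1085]
tool_rot: [-1.12, 1.335, -1.339]
ft_force: [0.5, -0.3, -0.2]
grip_width: 0.068
```

```bash
python3 snap.py wrist w5; python3 go.py 0.5595,0.006,0.1,-10
```

```text
t 8.5 p [ 0.4985 -0.2427  0.1087] yaw_z -10.04 tilt [ 6.e-04 -1.e+00  3.e-03] q [ 0.62  0.8  -0.42  1.88  0.57  0.58 -0.35] F [ 0.2 -0.  -1. ] w 0.0683
(0.5595, 0.006, 0.1, -10.0) d [-255.6    8.6   16.7] r [-0.003 -0.001  0.001]
```

View pics/w5.png

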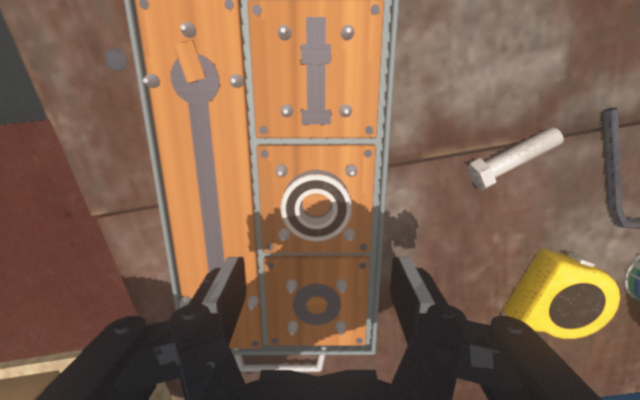

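The large bearing is seated inside its four pins: the pin midpoint is (317,203) and the bearing is at (316,205). Next is the small bearing.

Request:
{"name": "servo_tool", "arguments": {
  "increments": [
    {"dx": -40,"dy": 9,"dz": 3,"rx": 0,"ry": 0,"rz": 0,"hand": 0.2},
    {"dx": -95,"dy": 9,"dz": 6,"rx": 0,"ry": 0,"rz": 0,"hand": 0.2},
    {"dx": -150,"dy": 9,"dz": 10,"rx": 0,"ry": 0,"rz": 0,"hand": 0.2},
    {"dx": -205,"dy": 15,"dz": 13,"rx": 0,"ry": 0,"rz": 0,"hand": 0.2},
    {"dx": -240,"dy": 25,"dz": 16,"rx": 0,"ry": 0,"rz": 0,"hand": 0.2},
    {"dx": -256,"dy": 35,"dz": 17,"rx": 0,"ry": 0,"rz": 0,"hand": 0.2},
    {"dx": -256,"dy": 40,"dz": 17,"rx": 0,"ry": 0,"rz": 0,"hand": 0.2},
    {"dx": -256,"dy": 40,"dz": 17,"rx": 0,"ry": 0,"rz": 0,"hand": 0.2}
  ]
}}

```text
time_s: 9.5
ee_pos: [0.5578, 0.004, 0.066]
tool_rot: [-1.123, 1.339, -1.34]
ft_force: [-0.2, -0.2, 0.8]
grip_width: 0.0683
```

```bash
python3 snap.py wrist w6; python3 go.py 0.5597,0.0063,0.001,-10
```

```text
t 9.55 p [0.5582 0.004  0.0664] yaw_z -10.2 tilt [ 0.0024 -1.     -0.001 ] q [ 0.09  0.86 -0.31  1.88  0.54  0.48 -0.78] F [1.3 0.2 0.1] w 0.0682
(0.5597, 0.0063, 0.001, -10.0) d [-2.7 65.4  1.2] r [ 0.001 -0.004  0.002]
```

View pics/w6.png

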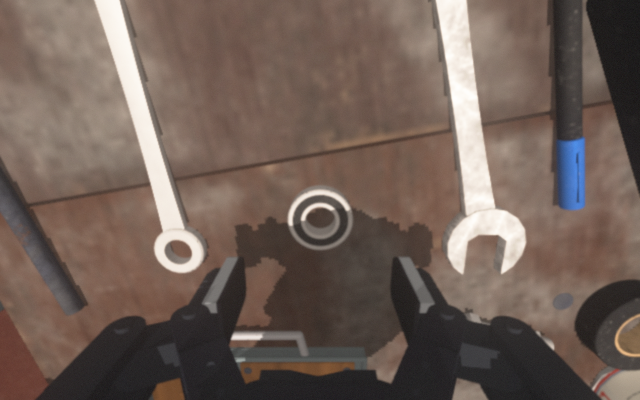

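```bash
python3 - <<'E'
from h import *
W=load("w6.npz");print(plane(W,[(320.5,216),(289,217),(352,217)],.012).round(4))
W=load("w2.npz");print(plane(W,[(320,212)],.015).round(4))
W=load("w5.npz");print("nests",plane(W,[(316.7,203),(317,304)],[.010]).round(4), plane(W,[(316.5,205)],.025))
E
python3 go.py 0.5597,0.0063,0.001,-10
```

```text
[[0.561  0.0089 0.012 ]
 [0.5409 0.0118 0.012 ]
 [0.5808 0.0047 0.012 ]]
[[0.5527 0.1343 0.015 ]]
nests [[ 0.4983 -0.2436  0.01  ]
 [ 0.4822 -0.3347  0.01  ]] [[ 0.49877168 -0.2399831   0.025     ]]
t 9.55 p [0.5582 0.004  0.0664] yaw_z -10.2 tilt [ 0.0024 -1.     -0.001 ] q [ 0.09  0.86 -0.31  1.88  0.54  0.48 -0.78] F [1.3 0.2 0.1] w 0.0682
(0.5597, 0.0063, 0.001, -10.0) d [-2.7 65.4  1.2] r [ 0.001 -0.004  0.002]
```

Request:
{"name": "servo_tool", "arguments": {
  "increments": [
    {"dx": -2,"dy": 20,"dz": 1,"rx": 0,"ry": 0,"rz": 0,"hand": 0.2},
    {"dx": -2,"dy": 40,"dz": 1,"rx": 0,"ry": 0,"rz": 0,"hand": 0.2},
    {"dx": -2,"dy": 55,"dz": 1,"rx": 0,"ry": 0,"rz": 0,"hand": 0.2},
    {"dx": -2,"dy": 65,"dz": 1,"rx": 0,"ry": 0,"rz": 0,"hand": 0.2},
    {"dx": -2,"dy": 65,"dz": 1,"rx": 0,"ry": 0,"rz": 0,"hand": 0.3},
    {"dx": -2,"dy": 65,"dz": 1,"rx": 0,"ry": 0,"rz": 0,"hand": 1},
    {"dx": -2,"dy": 65,"dz": 1,"rx": 0,"ry": 0,"rz": 0,"hand": 1},
    {"dx": -2,"dy": 65,"dz": 1,"rx": 0,"ry": 0,"rz": 0,"hand": 1}
  ]
}}

```text
time_s: 10.55
ee_pos: [0.5607, 0.0086, 0.0026]
tool_rot: [-1.12, 1.336, -1.338]
ft_force: [0.1, -0.5, 6.6]
grip_width: 0.0389
```

Request:
{"name": "servo_tool", "arguments": {
  "increments": [
    {"dx": 0,"dy": 0,"dz": 0,"rx": 0,"ry": 0,"rz": 0,"hand": 1},
    {"dx": 0,"dy": -10,"dz": 0,"rx": 0,"ry": 0,"rz": 0,"hand": 1},
    {"dx": 0,"dy": -30,"dz": 0,"rx": 0,"ry": 0,"rz": 0,"hand": 1},
    {"dx": 0,"dy": -55,"dz": 0,"rx": 0,"ry": 0,"rz": 0,"hand": 1},
    {"dx": 0,"dy": -75,"dz": 0,"rx": 0,"ry": 0,"rz": 0,"hand": 1},
    {"dx": 0,"dy": -90,"dz": 0,"rx": 0,"ry": 0,"rz": 0,"hand": 1},
    {"dx": 0,"dy": -90,"dz": 0,"rx": 0,"ry": 0,"rz": 0,"hand": 1},
    {"dx": 0,"dy": -90,"dz": 0,"rx": 0,"ry": 0,"rz": 0,"hand": 1}
  ]
}}

```text
time_s: 11.55
ee_pos: [0.5597, 0.0085, 0.0913]
tool_rot: [-1.122, 1.338, -1.337]
ft_force: [0.3, -0.4, -1.9]
grip_width: 0.039
```

```bash
python3 snap.py wrist w7; python3 go.py 0.4816,-0.3338,0.1,-10
```

```text
t 11.6 p [0.5596 0.0085 0.091 ] yaw_z -10.02 tilt [ 6.0e-04 -1.0e+00 -1.3e-03] q [ 0.11  0.83 -0.35  1.87  0.51  0.53 -0.76] F [ 0.4 -0.2 -0.3] w 0.0387
(0.4816, -0.3338, 0.1, -10.0) d [350.7  -8.7 -17.2] r [ 0.001 -0.     0.001]
```

View pics/w7.png

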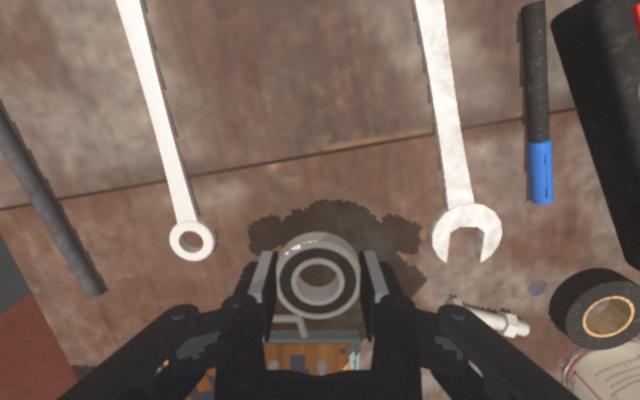

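```bash
python3 - <<'E'
from h import *
W=load("w7.npz");D=W["depth"]
o,d=ray(W,[(318,258),(318,312)])
for i,v in enumerate((258,312)):
    print([ (o+ray(W,[(318,vv)])[1][0]*D[vv,318]).round(4) for vv in (v-3,v,v+3,v+6)])
print(plane(W,[(318,321),(318,246),(318,283)],.101).round(4))
E
```

```text
[array([0.5623, 0.0193, 0.1004]), array([0.562 , 0.0175, 0.0997]), array([0.562 , 0.0177, 0.103 ]), array([ 0.5517, -0.0402,  0.0019])]
[array([ 0.5573, -0.0089,  0.1011]), array([ 0.5569, -0.0114,  0.0999]), array([ 0.5567, -0.0125,  0.1008]), array([ 0.5565, -0.0133,  0.102 ])]
[[ 0.5561 -0.0158  0.101 ]
 [ 0.5632  0.0241  0.101 ]
 [ 0.5598  0.0052  0.101 ]]
```

The small bearing is held, sitting about 2.5 mm towards tool +x from the TCP. I'll correct for that on the way to the nest.

Request:
{"name": "servo_tool", "arguments": {
  "increments": [
    {"dx": 40,"dy": -8,"dz": -2,"rx": 0,"ry": 0,"rz": 0,"hand": 1},
    {"dx": 95,"dy": -9,"dz": -4,"rx": 0,"ry": 0,"rz": 0,"hand": 1},
    {"dx": 155,"dy": -9,"dz": -7,"rx": 0,"ry": 0,"rz": 0,"hand": 1},
    {"dx": 215,"dy": -9,"dz": -10,"rx": 0,"ry": 0,"rz": 0,"hand": 1},
    {"dx": 275,"dy": -9,"dz": -13,"rx": 0,"ry": 0,"rz": 0,"hand": 1},
    {"dx": 320,"dy": -9,"dz": -15,"rx": 0,"ry": 0,"rz": 0,"hand": 1},
    {"dx": 342,"dy": -9,"dz": -17,"rx": 0,"ry": 0,"rz": 0,"hand": 1},
    {"dx": 348,"dy": -9,"dz": -17,"rx": 0,"ry": 0,"rz": 0,"hand": 1}
  ]
}}

```text
time_s: 12.6
ee_pos: [0.4814, -0.3328, 0.0998]
tool_rot: [-1.121, 1.341, -1.339]
ft_force: [0.0, 0.3, -0.5]
grip_width: 0.0388
```

Request:
{"name": "servo_tool", "arguments": {
  "increments": [
    {"dx": 0,"dy": 0,"dz": 0,"rx": 0,"ry": 0,"rz": 0,"hand": 1},
    {"dx": 0,"dy": 10,"dz": 0,"rx": 0,"ry": 0,"rz": 0,"hand": 1},
    {"dx": 0,"dy": 30,"dz": 0,"rx": 0,"ry": 0,"rz": 0,"hand": 1},
    {"dx": 0,"dy": 45,"dz": 0,"rx": 0,"ry": 0,"rz": 0,"hand": 1},
    {"dx": 0,"dy": 55,"dz": 0,"rx": 0,"ry": 0,"rz": 0,"hand": 1},
    {"dx": 0,"dy": 55,"dz": 0,"rx": 0,"ry": 0,"rz": 0,"hand": 1},
    {"dx": 0,"dy": 55,"dz": 0,"rx": 0,"ry": 0,"rz": 0,"hand": 1},
    {"dx": 0,"dy": 55,"dz": 0,"rx": 0,"ry": 0,"rz": 0,"hand": 1}
  ]
}}

```text
time_s: 13.6
ee_pos: [0.4833, -0.3314, 0.0464]
tool_rot: [-1.121, 1.336, -1.338]
ft_force: [0.3, 0.8, -1.0]
grip_width: 0.0385
```

```bash
python3 snap.py wrist w8; python3 go.py 0.482,-0.3313,0.012,-10
```

```text
t 13.65 p [ 0.4832 -0.3314  0.0464] yaw_z -10.04 tilt [ 4.0e-04 -1.0e+00  1.1e-03] q [ 0.74  0.93 -0.39  1.8   0.64  0.54 -0.24] F [ 0.1  0.5 -1.7] w 0.0385
(0.482, -0.3313, 0.012, -10.0) d [ 0.1 34.4 -1.2] r [-0.001 -0.001  0.   ]
```

View pics/w8.png

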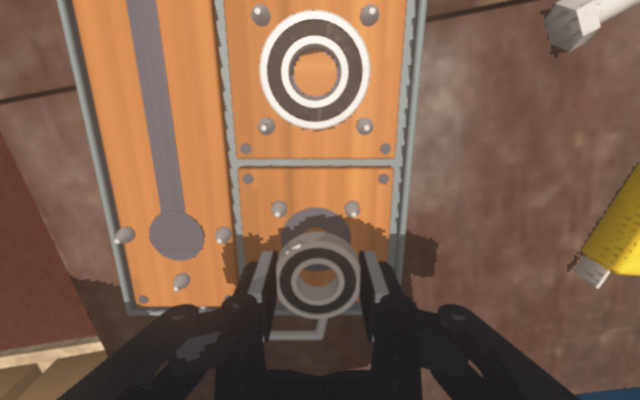

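The small bearing is over its outline, with the pins at (280,209) and (352,209) and the bearing at x≈318. I'll lower it and release in one go.

Request:
{"name": "servo_tool", "arguments": {
  "increments": [
    {"dx": 0,"dy": 12,"dz": -1,"rx": 0,"ry": 0,"rz": 0,"hand": 1},
    {"dx": 0,"dy": 22,"dz": -1,"rx": 0,"ry": 0,"rz": 0,"hand": 1},
    {"dx": 0,"dy": 28,"dz": -1,"rx": 0,"ry": 0,"rz": 0,"hand": 1},
    {"dx": 0,"dy": 31,"dz": -1,"rx": 0,"ry": 0,"rz": 0,"hand": 1},
    {"dx": 0,"dy": 33,"dz": -1,"rx": 0,"ry": 0,"rz": 0,"hand": 1},
    {"dx": 0,"dy": 34,"dz": -1,"rx": 0,"ry": 0,"rz": 0,"hand": 1},
    {"dx": 0,"dy": 34,"dz": -1,"rx": 0,"ry": 0,"rz": 0,"hand": 1},
    {"dx": 0,"dy": 34,"dz": -1,"rx": 0,"ry": 0,"rz": 0,"hand": 1}
  ]
}}

```text
time_s: 14.65
ee_pos: [0.482, -0.3309, 0.0127]
tool_rot: [-1.121, 1.336, -1.337]
ft_force: [-1.1, 0.8, 5.7]
grip_width: 0.0389
```

```bash
python3 go.py
```

```text
t 14.65 p [ 0.482  -0.3309  0.0127] yaw_z -10.02 tilt [ 4.e-04 -1.e+00  4.e-04] q [ 0.72  0.98 -0.35  1.81  0.67  0.47 -0.27] F [-1.1  0.8  5.7] w 0.0389
```

Request:
{"name": "servo_tool", "arguments": {
  "increments": [
    {"dx": 0,"dy": 0,"dz": 0,"rx": 0,"ry": 0,"rz": 0,"hand": 0.38},
    {"dx": 0,"dy": 0,"dz": 0,"rx": 0,"ry": 0,"rz": 0,"hand": 0.38},
    {"dx": 0,"dy": 0,"dz": 0,"rx": 0,"ry": 0,"rz": 0,"hand": 0.38},
    {"dx": 0,"dy": -5,"dz": 0,"rx": 0,"ry": 0,"rz": 0,"hand": 0.38},
    {"dx": 0,"dy": -25,"dz": 0,"rx": 0,"ry": 0,"rz": 0,"hand": 0.38},
    {"dx": 0,"dy": -55,"dz": 0,"rx": 0,"ry": 0,"rz": 0,"hand": 0.38},
    {"dx": 0,"dy": -80,"dz": 0,"rx": 0,"ry": 0,"rz": 0,"hand": 0.38},
    {"dx": 0,"dy": -90,"dz": 0,"rx": 0,"ry": 0,"rz": 0,"hand": 0.38}
  ]
}}

```text
time_s: 15.65
ee_pos: [0.4826, -0.3313, 0.1034]
tool_rot: [-1.12, 1.335, -1.339]
ft_force: [0.1, -0.9, -0.8]
grip_width: 0.0527
```

```bash
python3 snap.py wrist w9; python3 go.py 0.68,-0.107,0.08,63
```

```text
t 15.7 p [ 0.4827 -0.3314  0.1038] yaw_z -10.04 tilt [ 0.0011 -1.      0.0028] q [ 0.78  0.84 -0.46  1.79  0.58  0.64 -0.19] F [-0.7 -0.1  0.5] w 0.0529
(0.68, -0.107, 0.08, 63.0) d [-255.4   23.9  155.1] r [-0.002 -1.275  0.003]
```

View pics/w9.png

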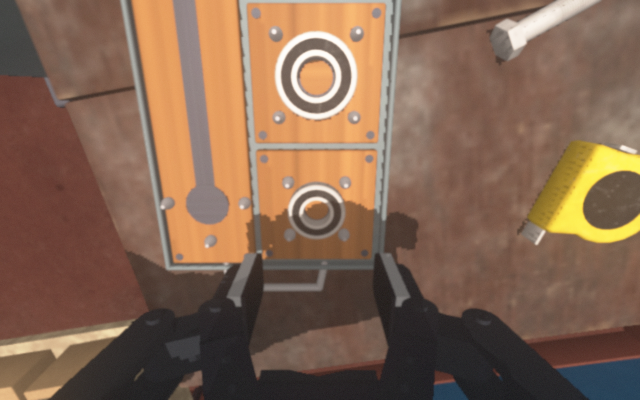

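The small bearing is seated: the pin midpoint is (317,209) and the bearing is at (316,211). Next is the nut bolt.

Request:
{"name": "servo_tool", "arguments": {
  "increments": [
    {"dx": -35,"dy": 0,"dz": 21,"rx": 0,"ry": -0.17,"rz": 0,"hand": 0.38},
    {"dx": -75,"dy": 0,"dz": 45,"rx": 0,"ry": -0.35,"rz": 0,"hand": 0.38},
    {"dx": -115,"dy": 0,"dz": 70,"rx": 0,"ry": -0.53,"rz": 0,"hand": 0.38},
    {"dx": -155,"dy": 0,"dz": 94,"rx": 0,"ry": -0.71,"rz": 0,"hand": 0.38},
    {"dx": -195,"dy": 0,"dz": 118,"rx": 0,"ry": -0.89,"rz": 0,"hand": 0.38},
    {"dx": -230,"dy": 0,"dz": 140,"rx": 0,"ry": -1.07,"rz": 0,"hand": 0.38},
    {"dx": -255,"dy": 0,"dz": 155,"rx": 0,"ry": -1.22,"rz": 0,"hand": 0.38},
    {"dx": -255,"dy": 0,"dz": 155,"rx": 0,"ry": -1.275,"rz": 0,"hand": 0.38}
  ]
}}

```text
time_s: 16.7
ee_pos: [0.6797, -0.1027, 0.1006]
tool_rot: [-1.537, 0.365, -0.363]
ft_force: [-0.1, -0.2, 0.4]
grip_width: 0.0529
```

Request:
{"name": "servo_tool", "arguments": {
  "increments": [
    {"dx": 0,"dy": 5,"dz": 0,"rx": 0,"ry": 0,"rz": 0,"hand": 0.38},
    {"dx": 0,"dy": 15,"dz": 0,"rx": 0,"ry": 0,"rz": 0,"hand": 0.38},
    {"dx": 0,"dy": 25,"dz": 0,"rx": 0,"ry": 0,"rz": 0,"hand": 0.38},
    {"dx": 0,"dy": 30,"dz": 0,"rx": 0,"ry": 0,"rz": 0,"hand": 0.38},
    {"dx": 0,"dy": 30,"dz": 0,"rx": 0,"ry": 0,"rz": 0,"hand": 0.38},
    {"dx": 0,"dy": 30,"dz": 0,"rx": 0,"ry": 0,"rz": 0,"hand": 0.38},
    {"dx": 0,"dy": 30,"dz": 0,"rx": 0,"ry": 0,"rz": 0,"hand": 0.38},
    {"dx": 0,"dy": 30,"dz": 0,"rx": 0,"ry": 0,"rz": 0,"hand": 0.38}
  ]
}}

```text
time_s: 17.7
ee_pos: [0.6791, -0.1068, 0.0721]
tool_rot: [-1.539, 0.369, -0.37]
ft_force: [0.2, 0.3, 0.2]
grip_width: 0.053
```

```bash
python3 snap.py wrist w10; python3 go.py 0.68,-0.107,0.002,63
```

```text
t 17.75 p [ 0.679  -0.1068  0.072 ] yaw_z 63.03 tilt [ 4.e-04 -1.e+00  1.e-04] q [ 0.44  1.06 -0.75  1.45  0.82  0.95  0.57] F [-0.1  0.3 -0.4] w 0.0528
(0.68, -0.107, 0.002, 63.0) d [ 1.  70.   0.3] r [-0.  0.  0.]
```

View pics/w10.png

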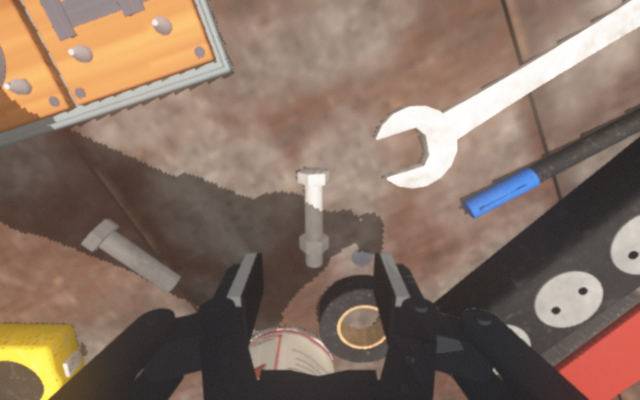

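```bash
python3 - <<'E'
from h import *
W=load("w10.npz")
a,b=plane(W,[(313,175),(315.5,266)],.010);print(a,b,(a+b)/2,np.linalg.norm(a-b),np.degrees(np.arctan2(*(a-b)[1::-1])))
a,b=plane(W,[(312,168.5),(315.5,266)],.010);print((a+b)/2,np.linalg.norm(a-b))
E
```

```text
[ 0.65189457 -0.09542908  0.01      ] [ 0.71141916 -0.1241357   0.01      ] [ 0.68165686 -0.10978239  0.01      ] 0.06608515553852908 154.25361917965657
[ 0.67961667 -0.10908924  0.01      ] 0.07036460882024216
```

Request:
{"name": "servo_tool", "arguments": {
  "increments": [
    {"dx": 2,"dy": 20,"dz": 0,"rx": 0,"ry": 0,"rz": 0,"hand": 0.5},
    {"dx": 2,"dy": 40,"dz": 0,"rx": 0,"ry": 0,"rz": 0,"hand": 0.5},
    {"dx": 2,"dy": 58,"dz": 0,"rx": 0,"ry": 0,"rz": 0,"hand": 0.5},
    {"dx": 2,"dy": 68,"dz": 0,"rx": 0,"ry": 0,"rz": 0,"hand": 0.5},
    {"dx": 2,"dy": 69,"dz": 0,"rx": 0,"ry": 0,"rz": 0,"hand": 0.6},
    {"dx": 2,"dy": 69,"dz": 0,"rx": 0,"ry": 0,"rz": 0,"hand": 1},
    {"dx": 2,"dy": 69,"dz": 0,"rx": 0,"ry": 0,"rz": 0,"hand": 1},
    {"dx": 2,"dy": 69,"dz": 0,"rx": 0,"ry": 0,"rz": 0,"hand": 1}
  ]
}}

```text
time_s: 18.75
ee_pos: [0.6811, -0.1077, 0.0034]
tool_rot: [-1.539, 0.368, -0.37]
ft_force: [0.3, -0.3, 0.7]
grip_width: 0.0149
```

Request:
{"name": "servo_tool", "arguments": {
  "increments": [
    {"dx": 0,"dy": 0,"dz": 0,"rx": 0,"ry": 0,"rz": 0,"hand": 1},
    {"dx": 0,"dy": 0,"dz": 0,"rx": 0,"ry": 0,"rz": 0,"hand": 1},
    {"dx": 0,"dy": -15,"dz": 0,"rx": 0,"ry": 0,"rz": 0,"hand": 1},
    {"dx": 0,"dy": -40,"dz": 0,"rx": 0,"ry": 0,"rz": 0,"hand": 1},
    {"dx": 0,"dy": -70,"dz": 0,"rx": 0,"ry": 0,"rz": 0,"hand": 1},
    {"dx": 0,"dy": -90,"dz": 0,"rx": 0,"ry": 0,"rz": 0,"hand": 1},
    {"dx": 0,"dy": -98,"dz": 0,"rx": 0,"ry": 0,"rz": 0,"hand": 1},
    {"dx": 0,"dy": -98,"dz": 0,"rx": 0,"ry": 0,"rz": 0,"hand": 1}
  ]
}}

```text
time_s: 19.75
ee_pos: [0.6807, -0.1079, 0.1012]
tool_rot: [-1.539, 0.369, -0.37]
ft_force: [0.1, 0.9, -0.7]
grip_width: 0.0151
```

```bash
python3 snap.py wrist w11; python3 go.py 0.5136,-0.151,0.1,-10
```

```text
t 19.8 p [ 0.6802 -0.108   0.1003] yaw_z 63.03 tilt [-7.e-04 -1.e+00 -9.e-04] q [ 0.45  1.03 -0.77  1.43  0.79  1.    0.59] F [ 0.1 -0.2 -1.4] w 0.0152
(0.5136, -0.151, 0.1, -10.0) d [-128.9    0.5 -113.9] r [ 1.000e-03  1.275e+00 -0.000e+00]
```

View pics/w11.png

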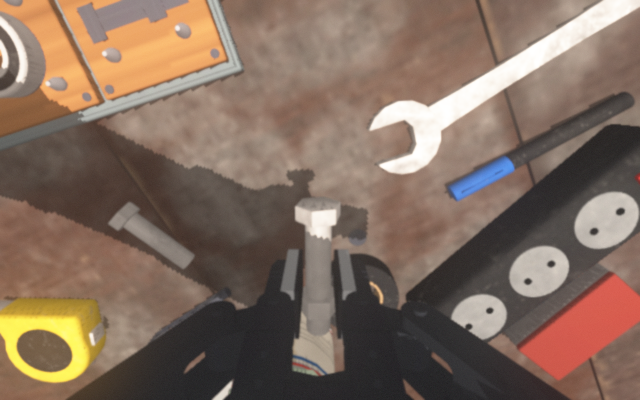

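```bash
python3 - <<'E'
from h import *
W=load("w11.npz");D=W["depth"];st=None
M=R.from_rotvec([-1.539,.369,-.37]).as_matrix();p=np.array([.6802,-.108,.1003])
for v in (203,208,215,225,235,245,255,265,275,285,295,302,308,315,322,328,332,335):
    P=np.array([W["pose"][:3,3]+ray(W,[(u,v)])[1][0]*D[v,u] for u in range(312,326)])
    q=(P-p)@M*1000; print(v,np.median(q,0).round(1))
import cv2
cv2.imwrite("pics/w11c.png",cv2.resize(W["pixels"][190:345,260:380,::-1],None,fx=3.8,fy=3.8))
E
```

```text
203 [-33.8  -7.8   1.6]
208 [-33.7 -14.1   1.6]
215 [-32.  -17.8   1.6]
225 [-27.3 -17.1   1.6]
235 [-21.2 -13.7   1.6]
245 [-16.2 -13.5   1.6]
255 [-11.2 -13.2   1.6]
265 [ -6.1 -13.1   1.6]
275 [ -0.9 -12.9   1.6]
285 [  4.3 -13.1   1.6]
295 [  9.5 -13.3   1.4]
302 [ 12.  -15.2   1.6]
308 [ 14.8 -15.8   1.6]
315 [ 18.5 -16.    1.6]
322 [ 25.3 -12.4   1.6]
328 [ 28.8 -12.4   1.6]
332 [ 31.1 -12.4   1.6]
335 [ 33.3 -11.9   1.6]
```

View pics/w11c.png

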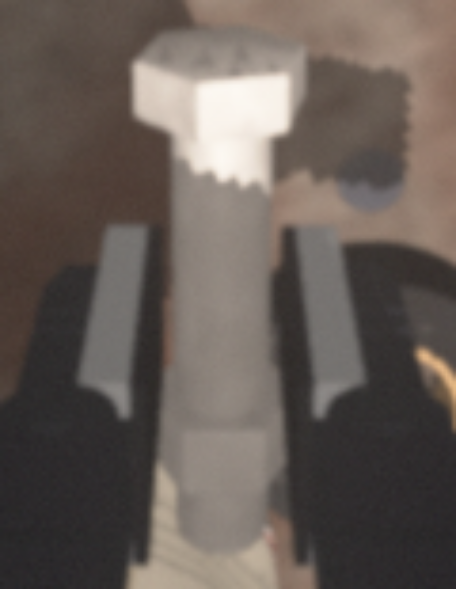

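The bolt is held level and centred: it spans −33.8 to +33.5 mm along tool x. I'll turn it onto the nest's axis above the bolt nest.

Request:
{"name": "servo_tool", "arguments": {
  "increments": [
    {"dx": -16,"dy": 0,"dz": -14,"rx": 0,"ry": 0.17,"rz": 0,"hand": 1},
    {"dx": -34,"dy": 0,"dz": -30,"rx": 0,"ry": 0.35,"rz": 0,"hand": 1},
    {"dx": -52,"dy": 0,"dz": -46,"rx": 0,"ry": 0.53,"rz": 0,"hand": 1},
    {"dx": -70,"dy": 0,"dz": -62,"rx": 0,"ry": 0.71,"rz": 0,"hand": 1},
    {"dx": -90,"dy": 0,"dz": -80,"rx": 0,"ry": 0.89,"rz": 0,"hand": 1},
    {"dx": -110,"dy": 0,"dz": -97,"rx": 0,"ry": 1.07,"rz": 0,"hand": 1},
    {"dx": -125,"dy": 0,"dz": -110,"rx": 0,"ry": 1.22,"rz": 0,"hand": 1},
    {"dx": -129,"dy": 0,"dz": -114,"rx": 0,"ry": 1.275,"rz": 0,"hand": 1}
  ]
}}

```text
time_s: 20.8
ee_pos: [0.5115, -0.1514, 0.0999]
tool_rot: [-1.123, 1.342, -1.338]
ft_force: [0.5, 0.0, -0.3]
grip_width: 0.0149
```

Request:
{"name": "servo_tool", "arguments": {
  "increments": [
    {"dx": 0,"dy": 0,"dz": 0,"rx": 0,"ry": 0,"rz": 0,"hand": 1},
    {"dx": 0,"dy": 10,"dz": 0,"rx": 0,"ry": 0,"rz": 0,"hand": 1},
    {"dx": 0,"dy": 30,"dz": 0,"rx": 0,"ry": 0,"rz": 0,"hand": 1},
    {"dx": 0,"dy": 45,"dz": 0,"rx": 0,"ry": 0,"rz": 0,"hand": 1},
    {"dx": 0,"dy": 55,"dz": 0,"rx": 0,"ry": 0,"rz": 0,"hand": 1},
    {"dx": 0,"dy": 55,"dz": 0,"rx": 0,"ry": 0,"rz": 0,"hand": 1},
    {"dx": 0,"dy": 55,"dz": 0,"rx": 0,"ry": 0,"rz": 0,"hand": 1},
    {"dx": 0,"dy": 55,"dz": 0,"rx": 0,"ry": 0,"rz": 0,"hand": 1}
  ]
}}

```text
time_s: 21.8
ee_pos: [0.5144, -0.1509, 0.0463]
tool_rot: [-1.12, 1.336, -1.338]
ft_force: [0.3, 0.2, -1.7]
grip_width: 0.0149
```

```bash
python3 snap.py wrist w12; python3 go.py 0.5136,-0.151,0.0134,-10
```

```text
t 21.85 p [ 0.5144 -0.1509  0.0463] yaw_z -10.03 tilt [ 1.0e-04 -1.0e+00  1.1e-03] q [ 0.39  0.89 -0.32  1.96  0.68  0.41 -0.63] F [-0.6 -0.1 -1.6] w 0.015
(0.5136, -0.151, 0.0134, -10.0) d [ 0.2 32.9 -0.8] r [-0.001 -0.001  0.   ]
```

View pics/w12.png

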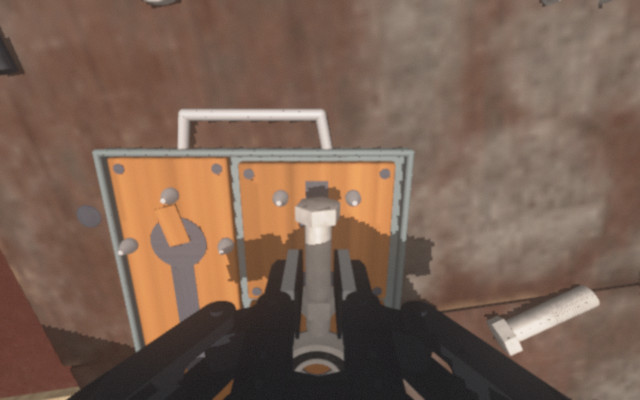

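```bash
python3 - <<'E'
from h import *
W=load("w12.npz")
M=R.from_rotvec([-1.12,1.336,-1.338]).as_matrix();p=np.array([.5144,-.1509,.0463])
for uv in[(317,181),(281,199),(353,199)]:
    P=plane(W,[uv],.010 if uv[1]<190 else .018)[0];print(uv,P.round(4),((P-p)@M*1000).round(1))
E
```

```text
(317, 181) [ 0.5205 -0.1178  0.01  ] [-33.6  36.3   0.1]
(281, 199) [ 0.4996 -0.1223  0.018 ] [-25.6  28.3 -19.6]
(353, 199) [ 0.5386 -0.1292  0.018 ] [-25.6  28.3  20. ]
```

The outline's end is at −33.6 mm and the bolt's at −33.8 mm, with the pins at ±20 mm to the sides, so it is aligned. I'll lower it.

Request:
{"name": "servo_tool", "arguments": {
  "increments": [
    {"dx": 0,"dy": 12,"dz": 0,"rx": 0,"ry": 0,"rz": 0,"hand": 1},
    {"dx": 0,"dy": 22,"dz": 0,"rx": 0,"ry": 0,"rz": 0,"hand": 1},
    {"dx": 0,"dy": 28,"dz": 0,"rx": 0,"ry": 0,"rz": 0,"hand": 1},
    {"dx": 0,"dy": 31,"dz": 0,"rx": 0,"ry": 0,"rz": 0,"hand": 1},
    {"dx": 0,"dy": 32.5,"dz": 0,"rx": 0,"ry": 0,"rz": 0,"hand": 1},
    {"dx": 0,"dy": 33.5,"dz": 0,"rx": 0,"ry": 0,"rz": 0,"hand": 1},
    {"dx": 0,"dy": 33.5,"dz": 0,"rx": 0,"ry": 0,"rz": 0,"hand": 1},
    {"dx": 0,"dy": 33.5,"dz": 0,"rx": 0,"ry": 0,"rz": 0,"hand": 1}
  ]
}}

```text
time_s: 22.85
ee_pos: [0.5139, -0.1507, 0.0131]
tool_rot: [-1.121, 1.336, -1.337]
ft_force: [-1.9, 1.7, 5.9]
grip_width: 0.0153
```

```bash
python3 go.py
```

```text
t 22.85 p [ 0.5139 -0.1507  0.0131] yaw_z -10.02 tilt [ 3.e-04 -1.e+00  3.e-04] q [ 0.36  0.94 -0.27  1.96  0.72  0.33 -0.66] F [-1.9  1.7  5.9] w 0.0153
```

Request:
{"name": "servo_tool", "arguments": {
  "increments": [
    {"dx": 0,"dy": 0,"dz": 0,"rx": 0,"ry": 0,"rz": 0,"hand": 0.62},
    {"dx": 0,"dy": 0,"dz": 0,"rx": 0,"ry": 0,"rz": 0,"hand": 0.62},
    {"dx": 0,"dy": 0,"dz": 0,"rx": 0,"ry": 0,"rz": 0,"hand": 0.62},
    {"dx": 0,"dy": -5,"dz": 0,"rx": 0,"ry": 0,"rz": 0,"hand": 0.62},
    {"dx": 0,"dy": -25,"dz": 0,"rx": 0,"ry": 0,"rz": 0,"hand": 0.62},
    {"dx": 0,"dy": -55,"dz": 0,"rx": 0,"ry": 0,"rz": 0,"hand": 0.5},
    {"dx": 0,"dy": -80,"dz": 0,"rx": 0,"ry": 0,"rz": 0,"hand": 0.5},
    {"dx": 0,"dy": -90,"dz": 0,"rx": 0,"ry": 0,"rz": 0,"hand": 0.5}
  ]
}}

```text
time_s: 23.85
ee_pos: [0.5147, -0.151, 0.1037]
tool_rot: [-1.12, 1.335, -1.338]
ft_force: [-0.2, 0.6, 0.7]
grip_width: 0.0424
```

```bash
python3 snap.py wrist w13; python3 go.py 0.4655,0.089,0.1,-2.7
```

```text
t 23.9 p [ 0.5149 -0.1511  0.1041] yaw_z -10.04 tilt [ 2.0e-04 -1.0e+00  2.8e-03] q [ 0.45  0.79 -0.42  1.94  0.61  0.54 -0.57] F [-0.1 -0.5  0.5] w 0.0427
(0.4655, 0.089, 0.1, -2.7) d [-227.8    3.8  -90.5] r [-0.003 -0.128  0.   ]
```

View pics/w13.png

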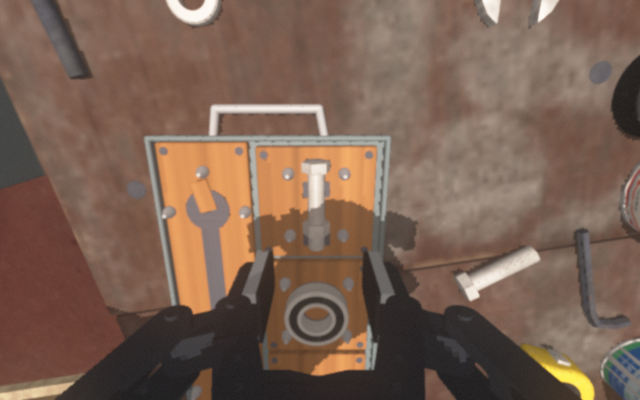

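The bolt lies on its outline between both pairs of pins. Now the combination spanner.

Request:
{"name": "servo_tool", "arguments": {
  "increments": [
    {"dx": -35,"dy": 0,"dz": -14,"rx": 0,"ry": -0.02,"rz": 0,"hand": 0.5},
    {"dx": -80,"dy": 0,"dz": -32,"rx": 0,"ry": -0.04,"rz": 0,"hand": 0.5},
    {"dx": -130,"dy": 0,"dz": -52,"rx": 0,"ry": -0.07,"rz": 0,"hand": 0.5},
    {"dx": -180,"dy": 0,"dz": -72,"rx": 0,"ry": -0.1,"rz": 0,"hand": 0.5},
    {"dx": -215,"dy": 4,"dz": -86,"rx": 0,"ry": -0.12,"rz": 0,"hand": 0.5},
    {"dx": -228,"dy": 15,"dz": -90.5,"rx": 0,"ry": -0.128,"rz": 0,"hand": 0.5},
    {"dx": -228,"dy": 24,"dz": -90.5,"rx": 0,"ry": -0.128,"rz": 0,"hand": 0.5},
    {"dx": -228,"dy": 24,"dz": -90.5,"rx": 0,"ry": -0.128,"rz": 0,"hand": 0.5}
  ]
}}

```text
time_s: 24.9
ee_pos: [0.464, 0.0881, 0.0773]
tool_rot: [-1.189, 1.245, -1.245]
ft_force: [0.2, -0.8, 0.2]
grip_width: 0.0428
```

Request:
{"name": "servo_tool", "arguments": {
  "increments": [
    {"dx": 0,"dy": 0,"dz": 0,"rx": 0,"ry": 0,"rz": 0,"hand": 0.5},
    {"dx": 0,"dy": 0,"dz": 0,"rx": 0,"ry": 0,"rz": 0,"hand": 0.5},
    {"dx": 0,"dy": 0,"dz": 0,"rx": 0,"ry": 0,"rz": 0,"hand": 0.5},
    {"dx": 0,"dy": 0,"dz": 0,"rx": 0,"ry": 0,"rz": 0,"hand": 0.5},
    {"dx": 0,"dy": 0,"dz": 0,"rx": 0,"ry": 0,"rz": 0,"hand": 0.5},
    {"dx": 0,"dy": 0,"dz": 0,"rx": 0,"ry": 0,"rz": 0,"hand": 0.5},
    {"dx": 0,"dy": 0,"dz": 0,"rx": 0,"ry": 0,"rz": 0,"hand": 0.5},
    {"dx": 0,"dy": 0,"dz": 0,"rx": 0,"ry": 0,"rz": 0,"hand": 0.5}
  ]
}}

```text
time_s: 25.9
ee_pos: [0.4646, 0.0895, 0.0783]
tool_rot: [-1.187, 1.244, -1.244]
ft_force: [-0.5, 0.3, -0.4]
grip_width: 0.0427
```

```bash
python3 snap.py wrist w14; python3 go.py 0.466,0.09,0.002,-2.7
```

```text
t 25.95 p [0.4646 0.0895 0.0783] yaw_z -2.69 tilt [ 1.e-04 -1.e+00  0.e+00] q [-0.13  0.78 -0.26  2.13  0.66  0.3  -1.  ] F [ 0.3 -0.  -0.3] w 0.0428
(0.466, 0.09, 0.002, -2.7) d [-0.6 76.3  1.4] r [-0.  0.  0.]
```

View pics/w14.png

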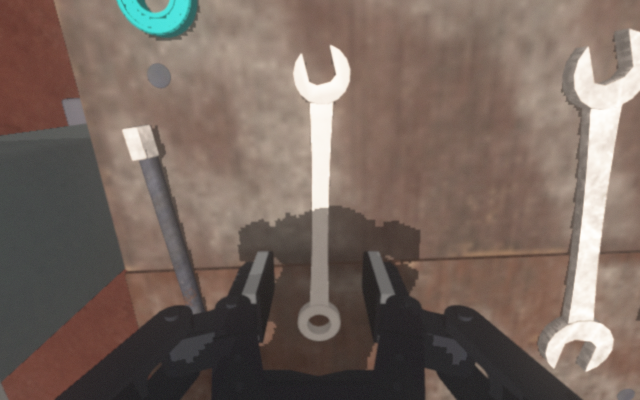

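```bash
python3 - <<'E'
from h import *
W=load("w14.npz")
P=plane(W,[(320.5,110),(320,300)],.007);print(P.round(4)); d=P[0]-P[1];print(np.degrees(np.arctan2(d[1],d[0])))
Q=plane(W,[(331,45),(319.5,342)],.009);print(Q.round(4),Q.mean(0))
E
```

```text
[[0.4703 0.1596 0.007 ]
 [0.4636 0.0193 0.007 ]]
87.2695559288798
[[ 0.4781  0.1962  0.009 ]
 [ 0.4615 -0.0183  0.009 ]] [0.46977353 0.08893193 0.009     ]
```

Request:
{"name": "servo_tool", "arguments": {
  "increments": [
    {"dx": 0,"dy": 25,"dz": 1.5,"rx": 0,"ry": 0,"rz": 0,"hand": 0.55},
    {"dx": 0,"dy": 48,"dz": 1.5,"rx": 0,"ry": 0,"rz": 0,"hand": 0.55},
    {"dx": 0,"dy": 65,"dz": 1.5,"rx": 0,"ry": 0,"rz": 0,"hand": 0.55},
    {"dx": 0,"dy": 74,"dz": 1.5,"rx": 0,"ry": 0,"rz": 0,"hand": 0.55},
    {"dx": 0,"dy": 76.5,"dz": 1.5,"rx": 0,"ry": 0,"rz": 0,"hand": 0.65},
    {"dx": 0,"dy": 76.5,"dz": 1.5,"rx": 0,"ry": 0,"rz": 0,"hand": 1},
    {"dx": 0,"dy": 76.5,"dz": 1.5,"rx": 0,"ry": 0,"rz": 0,"hand": 1},
    {"dx": 0,"dy": 76.5,"dz": 1.5,"rx": 0,"ry": 0,"rz": 0,"hand": 1}
  ],
  "force": 60
}}

```text
time_s: 26.95
ee_pos: [0.4663, 0.0894, 0.0022]
tool_rot: [-1.186, 1.243, -1.244]
ft_force: [0.0, -0.9, 1.9]
grip_width: 0.0123
```

Request:
{"name": "servo_tool", "arguments": {
  "increments": [
    {"dx": 0,"dy": 0,"dz": 0,"rx": 0,"ry": 0,"rz": 0,"hand": 1},
    {"dx": 0,"dy": 0,"dz": 0,"rx": 0,"ry": 0,"rz": 0,"hand": 1},
    {"dx": 0,"dy": -10,"dz": 0,"rx": 0,"ry": 0,"rz": 0,"hand": 1},
    {"dx": 0,"dy": -25,"dz": 0,"rx": 0,"ry": 0,"rz": 0,"hand": 1},
    {"dx": 0,"dy": -45,"dz": 0,"rx": 0,"ry": 0,"rz": 0,"hand": 1},
    {"dx": 0,"dy": -65,"dz": 0,"rx": 0,"ry": 0,"rz": 0,"hand": 1},
    {"dx": 0,"dy": -80,"dz": 0,"rx": 0,"ry": 0,"rz": 0,"hand": 1},
    {"dx": 0,"dy": -80,"dz": 0,"rx": 0,"ry": 0,"rz": 0,"hand": 1}
  ]
}}

```text
time_s: 27.95
ee_pos: [0.4667, 0.0893, 0.0828]
tool_rot: [-1.184, 1.243, -1.245]
ft_force: [-0.4, -0.3, -1.8]
grip_width: 0.0124
```

```bash
python3 snap.py wrist w15;  python3 snap.py side s15; python3 go.py 0.4166,-0.228,0.09,-10
```

```text
t 28.05 p [0.4659 0.0891 0.0817] yaw_z -2.71 tilt [ 2.e-04 -1.e+00 -1.e-04] q [-0.11  0.78 -0.29  2.13  0.68  0.32 -1.02] F [ 0.1 -0.4 -1.8] w 0.0126
(0.4166, -0.228, 0.09, -10.0) d [319.1  -8.3 -34.3] r [0.    0.127 0.   ]
```

View pics/w15.png

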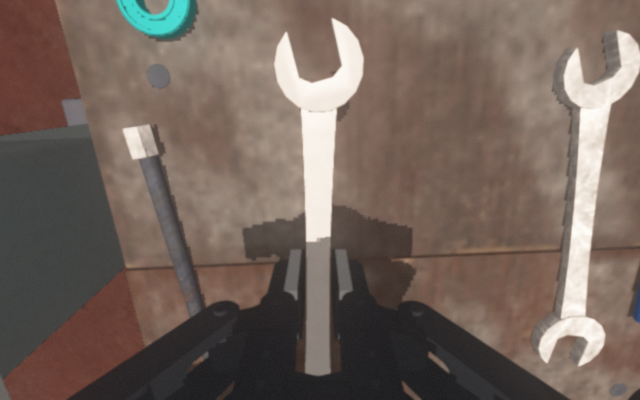

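View pics/s15.png

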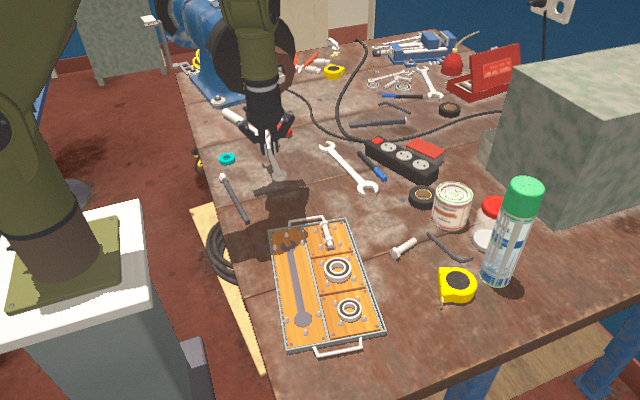

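Lifted. I'll check the spanner's level, its heading and where its ends are in the hand.

```bash
python3 - <<'E'
from h import *
W=load("w15.npz");D=W["depth"]
M=R.from_rotvec([-1.1855,1.2435,-1.2445]).as_matrix();p=np.array([.4659,.0891,.0817])
def f(u,v): return (W["pose"][:3,3]+ray(W,[(u,v)])[1][0]*D[v,u]-p)@M*1000
for u,v in [(340,25),(347,40),(290,60),(348,60),(318,100),(318,115),(318,130),(318,160),(318,200),(318,240),(318,280),(318,320),(318,360),(318,370)]: print(u,v,f(u,v).round(1))
for v in (125,200):
    row=W["pixels"][v,280:360].astype(int).sum(1); i=np.where((row>560))[0]+280; print(v,i.min(),i.max(),f((i.min()+i.max())//2,v).round(1))
for t in range(14,30): print(t, (W["pixels"][t,325:345].astype(int).sum(1)>560).sum(),end=' ')
E
```

```text
340 25 [-105.3   -7.9    9.7]
347 40 [-100.3   -7.6   12.5]
290 60 [-93.4  -7.5  -9.2]
348 60 [-93.3  -8.6  13. ]
318 100 [-78.7  -7.5   1.6]
318 115 [-72.8  -6.    1.6]
318 130 [-66.9  -6.9   1.6]
318 160 [-54.2  -5.8   1.5]
318 200 [-36.4  -6.6   1.5]
318 240 [-17.5  -7.6   1.5]
318 280 [ 3.6 -7.4  1.5]
318 320 [26.5 -7.4  1.5]
318 360 [53.  -6.   1.5]
318 370 [58.8 -6.8  1.5]
125 302 335 [-68.8  -5.8   1.6]
200 305 331 [-36.4  -6.6   1.5]
14 0 15 0 16 0 17 0 18 0 19 3 20 5 21 7 22 9 23 9 24 11 25 12 26 12 27 11 28 11 29 11
```

The spanner is level, its shank is parallel to tool x, and its centre is within about 1 mm of the TCP. I'll carry it to its nest.

Request:
{"name": "servo_tool", "arguments": {
  "increments": [
    {"dx": 30,"dy": -4,"dz": -3,"rx": 0,"ry": 0.015,"rz": 0,"hand": 1},
    {"dx": 75,"dy": -8,"dz": -8,"rx": 0,"ry": 0.03,"rz": 0,"hand": 1},
    {"dx": 130,"dy": -8,"dz": -14,"rx": 0,"ry": 0.05,"rz": 0,"hand": 1},
    {"dx": 185,"dy": -8,"dz": -20,"rx": 0,"ry": 0.075,"rz": 0,"hand": 1},
    {"dx": 240,"dy": -8,"dz": -26,"rx": 0,"ry": 0.1,"rz": 0,"hand": 1},
    {"dx": 285,"dy": -8,"dz": -31,"rx": 0,"ry": 0.115,"rz": 0,"hand": 1},
    {"dx": 310,"dy": -8,"dz": -33.5,"rx": 0,"ry": 0.124,"rz": 0,"hand": 1},
    {"dx": 319,"dy": -8,"dz": -34.5,"rx": 0,"ry": 0.127,"rz": 0,"hand": 1}
  ]
}}

```text
time_s: 29.05
ee_pos: [0.4155, -0.2292, 0.089]
tool_rot: [-1.122, 1.34, -1.338]
ft_force: [-0.3, 0.4, -1.3]
grip_width: 0.0124
```

Request:
{"name": "servo_tool", "arguments": {
  "increments": [
    {"dx": 0,"dy": 0,"dz": 0,"rx": 0,"ry": 0,"rz": 0,"hand": 1},
    {"dx": 0,"dy": 10,"dz": 0,"rx": 0,"ry": 0,"rz": 0,"hand": 1},
    {"dx": 0,"dy": 25,"dz": 0,"rx": 0,"ry": 0,"rz": 0,"hand": 1},
    {"dx": 0,"dy": 38,"dz": 0,"rx": 0,"ry": 0,"rz": 0,"hand": 1},
    {"dx": 0,"dy": 45,"dz": 0,"rx": 0,"ry": 0,"rz": 0,"hand": 1},
    {"dx": 0,"dy": 45,"dz": 0,"rx": 0,"ry": 0,"rz": 0,"hand": 1},
    {"dx": 0,"dy": 45,"dz": 0,"rx": 0,"ry": 0,"rz": 0,"hand": 1},
    {"dx": 0,"dy": 45,"dz": 0,"rx": 0,"ry": 0,"rz": 0,"hand": 1}
  ]
}}

```text
time_s: 30.05
ee_pos: [0.4169, -0.2277, 0.0452]
tool_rot: [-1.121, 1.336, -1.337]
ft_force: [-0.1, 0.1, -1.4]
grip_width: 0.0125
```

```bash
python3 snap.py wrist w16;  python3 snap.py side s16; python3 go.py 0.4166,-0.228,0.0115,-10;python3 -c "
import cv2
i=cv2.imread('pics/s16.png')[190:370,230:420];cv2.imwrite('pics/s16c.png',cv2.resize(i,None,fx=3,fy=3))"
```

```text
t 30.15 p [ 0.4168 -0.2278  0.0451] yaw_z -9.98 tilt [ 1.e-04 -1.e+00  7.e-04] q [ 0.56  0.85 -0.25  2.14  0.86  0.25 -0.63] F [-0.7  0.  -1.1] w 0.0124
(0.4166, -0.228, 0.0115, -10.0) d [ 0.2 33.6 -0.2] r [-0.001  0.     0.   ]
```

View pics/w16.png

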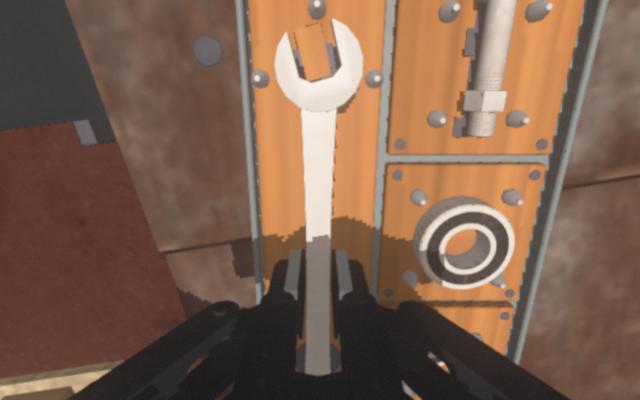

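View pics/s16c.png

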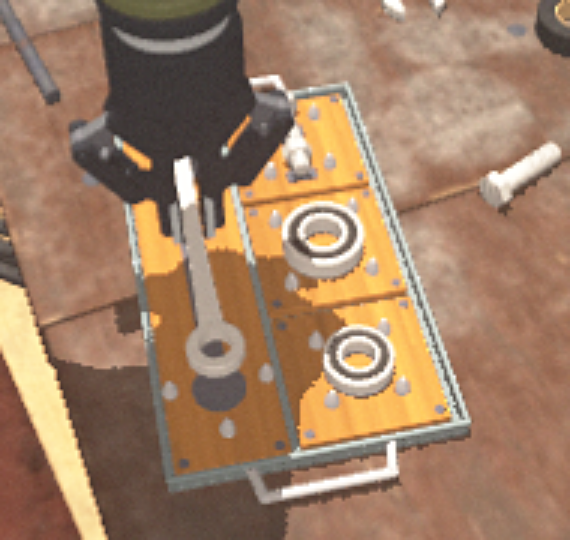

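```bash
python3 - <<'E'
from h import *
W=load("w16.npz")
M=R.from_rotvec([-1.121,1.336,-1.337]).as_matrix();p=np.array([.4168,-.2278,.0451])
for uv in[(317,8),(261,79),(374,79)]:
    P=plane(W,[uv],.018)[0];print(uv,((P-p)@M*1000).round(1))
E
```

```text
(317, 8) [-117.8   27.1    0.3]
(261, 79) [-87.5  27.1 -26.9]
(374, 79) [-87.5  27.1  28. ]
```

The pins sit at (−118, 0) and (−87.5, ±27.5) mm from the TCP, so it is aligned to 1–2 mm. I'll lower it with a +1 mm nudge.

Request:
{"name": "servo_tool", "arguments": {
  "increments": [
    {"dx": 1,"dy": 12,"dz": 0,"rx": 0,"ry": 0,"rz": 0,"hand": 1},
    {"dx": 1,"dy": 22,"dz": 0,"rx": 0,"ry": 0,"rz": 0,"hand": 1},
    {"dx": 1,"dy": 28,"dz": 0,"rx": 0,"ry": 0,"rz": 0,"hand": 1},
    {"dx": 1,"dy": 31,"dz": 0,"rx": 0,"ry": 0,"rz": 0,"hand": 1},
    {"dx": 1,"dy": 32,"dz": 0,"rx": 0,"ry": 0,"rz": 0,"hand": 1},
    {"dx": 1,"dy": 33,"dz": 0,"rx": 0,"ry": 0,"rz": 0,"hand": 1},
    {"dx": 1,"dy": 33.5,"dz": 0,"rx": 0,"ry": 0,"rz": 0,"hand": 1},
    {"dx": 1,"dy": 33.5,"dz": 0,"rx": 0,"ry": 0,"rz": 0,"hand": 1}
  ]
}}

```text
time_s: 31.15
ee_pos: [0.4166, -0.2286, 0.0122]
tool_rot: [-1.122, 1.335, -1.337]
ft_force: [-0.9, 0.3, 7.0]
grip_width: 0.0124
```

```bash
python3 go.py
```

```text
t 31.15 p [ 0.4166 -0.2286  0.0122] yaw_z -9.96 tilt [ 4.0e-04 -1.0e+00  1.1e-03] q [ 0.49  0.92 -0.14  2.15  0.92  0.14 -0.69] F [-0.9  0.3  7. ] w 0.0124
```

Request:
{"name": "servo_tool", "arguments": {
  "increments": [
    {"dx": 0,"dy": 0,"dz": 0,"rx": 0,"ry": 0,"rz": 0,"hand": 0.65},
    {"dx": 0,"dy": 0,"dz": 0,"rx": 0,"ry": 0,"rz": 0,"hand": 0.65},
    {"dx": 0,"dy": 0,"dz": 0,"rx": 0,"ry": 0,"rz": 0,"hand": 0.65},
    {"dx": 0,"dy": -5,"dz": 0,"rx": 0,"ry": 0,"rz": 0,"hand": 0.65},
    {"dx": 0,"dy": -25,"dz": 0,"rx": 0,"ry": 0,"rz": 0,"hand": 0.65},
    {"dx": 0,"dy": -65,"dz": 0,"rx": 0,"ry": 0,"rz": 0,"hand": 0.65},
    {"dx": 0,"dy": -115,"dz": 0,"rx": 0,"ry": 0,"rz": 0,"hand": 0.65},
    {"dx": 0,"dy": -160,"dz": 0,"rx": 0,"ry": 0,"rz": 0,"hand": 0.65}
  ]
}}

```text
time_s: 32.15
ee_pos: [0.416, -0.2287, 0.1732]
tool_rot: [-1.122, 1.336, -1.336]
ft_force: [1.0, -0.9, -0.2]
grip_width: 0.0301
```

Request:
{"name": "servo_tool", "arguments": {
  "increments": [
    {"dx": -20,"dy": -10,"dz": 0,"rx": 0,"ry": 0,"rz": 0,"hand": 0.65},
    {"dx": -60,"dy": -30,"dz": 0,"rx": 0,"ry": 0,"rz": 0,"hand": 0.65},
    {"dx": -110,"dy": -50,"dz": 0,"rx": 0,"ry": 0,"rz": 0,"hand": 0.65},
    {"dx": -160,"dy": -60,"dz": 0,"rx": 0,"ry": 0,"rz": 0,"hand": 0.65},
    {"dx": -190,"dy": -60,"dz": 0,"rx": 0,"ry": 0,"rz": 0,"hand": 0.65},
    {"dx": -200,"dy": -60,"dz": 0,"rx": 0,"ry": 0,"rz": 0,"hand": 0.65},
    {"dx": -200,"dy": -60,"dz": 0,"rx": 0,"ry": 0,"rz": 0,"hand": 0.65},
    {"dx": -200,"dy": -60,"dz": 0,"rx": 0,"ry": 0,"rz": 0,"hand": 0.65}
  ]
}}

```text
time_s: 33.15
ee_pos: [0.4504, -0.0333, 0.2308]
tool_rot: [-1.123, 1.338, -1.338]
ft_force: [0.2, -0.3, -0.2]
grip_width: 0.0299
```

```bash
python3 snap.py top t17;  python3 snap.py side s17; python3 go.py;python3 -c "
import cv2
i=cv2.imread('pics/s17.png')[190:370,230:430];cv2.imwrite('pics/s17c.png',cv2.resize(i,None,fx=3.2,fy=3.2,interpolation=2))
i=cv2.imread('pics/t17.png')[110:290,300:480];cv2.imwrite('pics/t17c.png',cv2.resize(i,None,fx=3.2,fy=3.2,interpolation=2))"
```

```text
t 33.25 p [ 0.4506 -0.0331  0.2309] yaw_z -10.11 tilt [ 9.e-04 -1.e+00 -8.e-04] q [ 0.4   0.53 -0.65  2.05  0.48  0.71 -0.74] F [ 0.6  0.5 -0.4] w 0.0299
```

View pics/s17c.png

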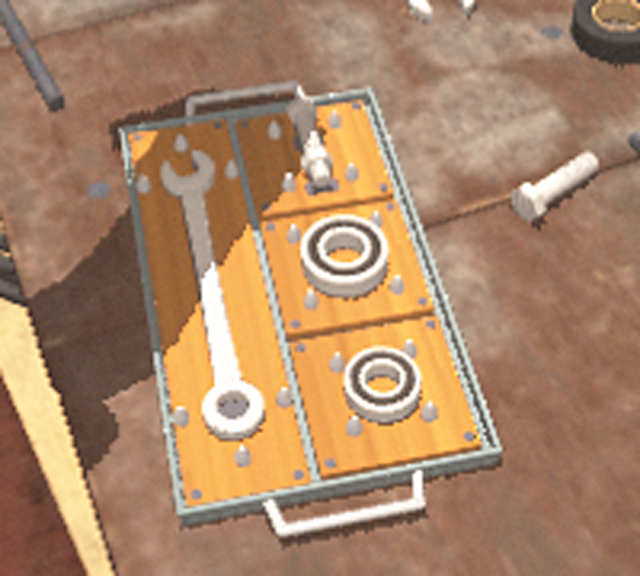

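View pics/t17c.png

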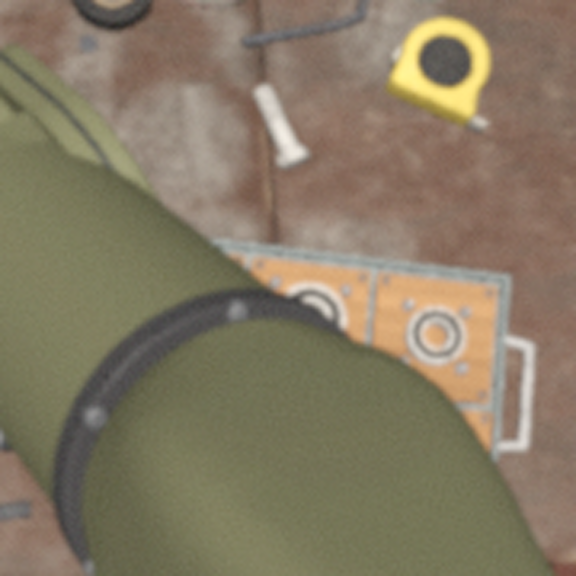

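The side view shows all four parts inside their pins. The arm blocks the top view, so I'll check the bolt's endwise centring from w13, and the parts' heights from depth.

```bash
python3 - <<'E'
from h import *
c,s_=np.cos(np.radians(-10)),np.sin(np.radians(-10)); Rn=np.array([[c,-s_],[s_,c]])
N=dict(bolt=(.5136,-.151),large=(.4975,-.2424),small=(.4816,-.3338),sp=(.4166,-.228))
def pts(s,roi,zlo):
    u0,v0,u1,v1=roi; uu,vv=np.meshgrid(range(u0,u1),range(v0,v1)); uv=np.c_[uu.ravel(),vv.ravel()]
    o,d=ray(s,uv); P=o+d*s["depth"][v0:v1,u0:u1].ravel()[:,None]
    return P[P[:,2]>zlo]
def loc(P,n): return (P[:,:2]-N[n])@Rn*1000
W=load("w13.npz")
P=pts(W,(303,150,331,252),.0225);L=loc(P,"bolt");print("bolt W x",L[:,0].min(),L[:,0].max(),"y",np.percentile(L[:,1],[1,99]),"z by y",[np.percentile(P[np.abs(L[:,1]-y)<2,2],90).round(4) if (np.abs(L[:,1]-y)<2).any() else None for y in (-32,-20,-10,0,10,20,30)])
S=load("s17.npz")
for n,roi,z in(("bolt",(316,214,340,252),.0225),("large",(320,254,354,286),.0235),("small",(334,296,364,324),.0205)):
    P=pts(S,roi,z);L=loc(P,n);print(n,"S bbox",np.percentile(L,[2,98],axis=0).round(1).tolist(),"z",np.percentile(P[:,2],[50,95]).round(4))
P=pts(S,(278,232,316,330),.014);L=loc(P,"sp");print("sp",np.percentile(L,[1,99],axis=0).round(1).tolist(),[(y,np.median(P[np.abs(L[:,1]-y)<4,2]).round(4)) for y in (-95,-60,0,60,85)])
E
```

```text
bolt W x -8.412095415693205 8.978689399597057 y [-30.56698461  35.65587014] z by y [np.float64(0.0253), np.float64(0.0286), np.float64(0.0285), np.float64(0.0263), np.float64(0.0267), np.float64(0.0268), np.float64(0.0302)]
bolt S bbox [[-108.4, -546.7], [5.5, 35.6]] z [0.0256 0.0301]
large S bbox [[-26.3, -26.5], [22.1, 22.6]] z [0.0251 0.0268]
small S bbox [[-23.5, -22.3], [18.4, 20.4]] z [0.0218 0.0238]
sp [[-38.2, -523.9], [26.8, 116.8]] [(-95, np.float64(0.0187)), (-60, np.float64(0.0174)), (0, np.float64(0.0177)), (60, np.float64(0.0177)), (85, np.float64(0.0187))]
```

Request:
{"name": "servo_tool", "arguments": {
  "increments": [
    {"dx": -30,"dy": -10,"dz": 0,"rx": 0,"ry": 0,"rz": 0,"hand": 0.65},
    {"dx": -60,"dy": -20,"dz": 0,"rx": 0,"ry": 0,"rz": 0,"hand": 0.65},
    {"dx": -90,"dy": -30,"dz": 0,"rx": 0,"ry": 0,"rz": 0,"hand": 0.65},
    {"dx": -115,"dy": -30,"dz": 0,"rx": 0,"ry": 0,"rz": 0,"hand": 0.65},
    {"dx": -130,"dy": -30,"dz": 0,"rx": 0,"ry": 0,"rz": 0,"hand": 0.65},
    {"dx": -130,"dy": -30,"dz": 0,"rx": 0,"ry": 0,"rz": 0,"hand": 0.65},
    {"dx": -130,"dy": -30,"dz": 0,"rx": 0,"ry": 0,"rz": 0,"hand": 0.65},
    {"dx": -130,"dy": -30,"dz": 0,"rx": 0,"ry": 0,"rz": 0,"hand": 0.65}
  ]
}}

```text
time_s: 34.25
ee_pos: [0.4734, 0.0951, 0.2611]
tool_rot: [-1.122, 1.337, -1.338]
ft_force: [0.2, -0.1, -0.2]
grip_width: 0.0298
```

```bash
python3 snap.py top t18;  python3 go.py;python3 -c "
import cv2
i=cv2.imread('pics/t18.png')[120:280,310:480];cv2.imwrite('pics/t18c.png',cv2.resize(i,None,fx=3.7,fy=3.7,interpolation=2))"
```

```text
t 34.3 p [0.4735 0.0953 0.2611] yaw_z -10.06 tilt [ 8.e-04 -1.e+00 -3.e-04] q [ 0.13  0.52 -0.66  1.93  0.43  0.83 -0.93] F [ 0.9 -0.4  0.3] w 0.0295
```

View pics/t18c.png

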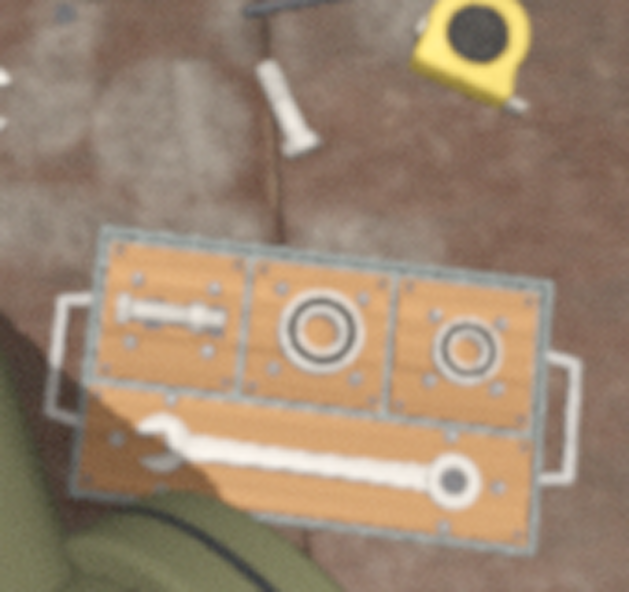

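The top view shows every part centred in its nest. The bolt spans 117–226 with a pin midpoint of about 173, and the spanner is within about 1.5 mm. The plain bolt hasn't moved. I'm handing in.

```bash
python3 -c "
from cell import order
print(order.finish_job())"
```

```text
the job is handed in; nothing more can be done
None
```

The kit is laid out in the tray and the job is handed in after about 34 s. I placed the large bearing, small bearing, bolt with nut and combination spanner in that order, each in its own nest, and let go. The bolt has its head at the opposite end to the outline, which the task allows.

- **Seating:** depth readings put the part tops at about 25 mm (large bearing), 22 mm (small bearing), 30 mm (bolt head) and 17.5 mm (spanner shank). Those heights match each part resting on the wood.
- **Centring:** in the final top and side views all four parts are inside their pins, within about 1–2 mm of centre. One rough depth estimate put the bolt about 2 mm off endways, but the last top view showed it within about 1 mm.
- **Left alone:** the plain bolt was lying where it started in the last view. I never touched the big double-open spanner or the turquoise ring, but I did not measure them again at the end.
- **Handling:** the first move call was refused because some fields were missing, and the arm did not move. The highest wrist-force reading at the end of any move was about 17 N, when the large bearing touched the wood.

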